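# Pack the jar lane tight against the slicer, then line up the jam jars

### The job

The jar lane must not shift towards the slicer: find the wooden block that just fits the gap between the lane's end plate and the slicer by trying the blocks upright in it from the thinnest up, and leave the thickest one that goes fully down standing in the gap, with the other two back upright on the white board. Only then slide all the jam jars that are there, one by one and without lifting them off the worktop, through the open mouth into single file between the rails, every jar upright and wholly inside and the first one up against the end plate. Leave the other kitchen things where they are.

Things in the scene. Friction and masses are not known exactly. Their poses are not given: they have to be found in the camera images.
- lane: aluminium guide lane fixed to the worktop; origin on the worktop at its middle, z up, y along it. Two rails 25 mm high, 10 mm thick, inner faces at x = -34 and +34 mm, from the open mouth at y = -132 mm to the end plate's inner face at y = 132 mm; before the mouth they flare outward from y = -171 mm. No floor: jars slide on the worktop
- endplate (a point): worktop-level middle of the end plate's outer face (y = 144 mm of the lane; same axes): one side of the gap to be packed. The end plate is 12 mm thick, 100 mm wide along x, 45 mm high, with a rounded top
- slicer: heavy white food slicer fixed beyond the end plate, same yaw as the lane. Origin at worktop level in the middle of its -y side face: the other side of the gap. Its base is 45 mm high with a rounded top edge, x -75 to +120 mm, y 0 to 320 mm; blade and motor (to 230 mm high) begin at y = 115 mm. The gap is open above and 24 to 38 mm wide, different each time
- board: white chopping board lying fixed on the worktop, 110 mm (x) by 300 mm (y), 12 mm thick, origin at the centre of its underside; the three blocks stand on it in any order
- thin_c (a point): wooden packing block, 22 mm thick (its y), 60 mm wide (its x), 95 mm tall (z up), about 0.1 kg, standing upright on the white board; the point is at its centre, 47.5 mm above its underside
- mid_c (a point): wooden packing block, 28 mm thick (its y), 60 mm wide (its x), 95 mm tall (z up), about 0.1 kg, standing upright on the white board; the point is at its centre, 47.5 mm above its underside
- thick_c (a point): wooden packing block, 34 mm thick (its y), 60 mm wide (its x), 95 mm tall (z up), about 0.1 kg, standing upright on the white board; the point is at its centre, 47.5 mm above its underside
- jar1_c (a point): one of up to four full jam jars (some may be absent), a 62 mm diameter, 80 mm high upright cylinder of about 0.3 kg standing on the worktop (gripped high and dragged, it may pivot in the grip); the point is at its centre, 40 mm above its underside
- jar2_c (a point): one of up to four full jam jars (some may be absent), a 62 mm diameter, 80 mm high upright cylinder of about 0.3 kg standing on the worktop (gripped high and dragged, it may pivot in the grip); the point is at its centre, 40 mm above its underside
- jar3_c (a point): one of up to four full jam jars (some may be absent), a 62 mm diameter, 80 mm high upright cylinder of about 0.3 kg standing on the worktop (gripped high and dragged, it may pivot in the grip); the point is at its centre, 40 mm above its underside
- jar4_c (a point): one of up to four full jam jars (some may be absent), a 62 mm diameter, 80 mm high upright cylinder of about 0.3 kg standing on the worktop (gripped high and dragged, it may pivot in the grip); the point is at its centre, 40 mm above its underside
- shaker: steel salt shaker, 48 mm diameter, 83 mm high, origin at underside; not part of the job
- oil: green glass oil bottle, 68 mm diameter, 210 mm high, origin at underside; not part of the job
- mug: white mug, 76 mm diameter plus handle, 90 mm high, origin at underside; not part of the job
- bowl: blue bowl, 110 mm diameter, 50 mm high, origin at underside; not part of the job
- carton: cardboard box 60 x 90 x 130 mm high, origin at underside; not part of the job
- cup: white cup, 72 mm diameter, 75 mm high, origin at underside; not part of the job
- thin: the same 22 mm block; origin at the centre of its underside, axes as above
- mid: the same 28 mm block; origin at the centre of its underside, axes as above
- thick: the same 34 mm block; origin at the centre of its underside, axes as above
Things that resemble listed ones, but are neither listed nor needed, are in the scene too. Leave any purple look-alike of the part that bears jar1_c alone. Leave any yellow look-alike of the part that bears jar2_c alone.

How it is judged:
On the way, in this order (a step that is already met when the one before it is completed fails the run):
1. the thinnest block is tried: fully down in the gap (x of thin_c in the frame of lane between -0.025 and 0.025 m and y of thin_c in the frame of lane between 0.15 and 0.178 m and z of thin_c in the frame of lane below 0.054 m and angle between thin_c's own z axis and vertical below 0.22 rad), for 0.05 s.
2. the middle block is tried: down in the gap, or set on its mouth if it does not go in (x of mid_c in the frame of lane between -0.03 and 0.03 m and y of mid_c in the frame of lane between 0.146 and 0.182 m and z of mid_c in the frame of lane below 0.0975 m), for 0.02 s.
3. the thickest block that fits stands in the gap, let go (((y of slicer in the frame of lane below 0.174 m and x of thin_c in the frame of lane between -0.025 and 0.025 m and y of thin_c in the frame of lane between 0.15 and 0.178 m and z of thin_c in the frame of lane below 0.054 m and angle between thin_c's own z axis and vertical below 0.22 rad) or (y of slicer in the frame of lane below 0.18 m and x of mid_c in the frame of lane between -0.025 and 0.025 m and y of mid_c in the frame of lane between 0.15 and 0.178 m and z of mid_c in the frame of lane below 0.054 m and angle between mid_c's own z axis and vertical below 0.22 rad) or (x of thick_c in the frame of lane between -0.025 and 0.025 m and y of thick_c in the frame of lane between 0.15 and 0.178 m and z of thick_c in the frame of lane below 0.054 m and angle between thick_c's own z axis and vertical below 0.22 rad)) and contact force between the fingers and thin below 0.2 N and contact force between the fingers and mid below 0.2 N and contact force between the fingers and thick below 0.2 N), for 0.3 s.
4. all jars stand between the rails (x of jar1_c in the frame of lane between -0.008 and 0.008 m and y of jar1_c in the frame of lane between -0.106 and 0.108 m and angle between each of jar1_c, jar2_c, jar3_c, jar4_c's own z axis and vertical below 0.12 rad and z of each of jar1_c, jar2_c, jar3_c, jar4_c in the frame of lane below 0.047 m and x of jar2_c in the frame of lane between -0.008 and 0.008 m and y of jar2_c in the frame of lane between -0.106 and 0.108 m and x of jar3_c in the frame of lane between -0.008 and 0.008 m and y of jar3_c in the frame of lane between -0.106 and 0.108 m and x of jar4_c in the frame of lane between -0.008 and 0.008 m and y of jar4_c in the frame of lane between -0.106 and 0.108 m and y of any of jar1_c, jar2_c, jar3_c, jar4_c in the frame of lane above 0.089 m), for 0.2 s.
At the end, for the whole second after the job is handed in: Thickest block that fits (clearance under 2 mm: or the next thinner) upright in the gap, underside within 6 mm of the worktop; the others upright on the board; all jars upright on the worktop wholly inside the lane, within 8 mm of its centre line, the first within 12 mm of the end plate (all of step 4 and ((y of slicer in the frame of lane below 0.174 m and x of thin_c in the frame of lane between -0.025 and 0.025 m and y of thin_c in the frame of lane between 0.15 and 0.178 m and z of thin_c in the frame of lane below 0.054 m and angle between thin_c's own z axis and vertical below 0.22 rad and x of mid_c in the frame of board between -0.055 and 0.055 m and y of mid_c in the frame of board between -0.15 and 0.15 m and height (world z) of mid_c between 0.054 and 0.066 m and angle between each of mid_c, thick_c's own z axis and vertical below 0.12 rad and x of thick_c in the frame of board between -0.055 and 0.055 m and y of thick_c in the frame of board between -0.15 and 0.15 m and height (world z) of thick_c between 0.054 and 0.066 m) or (y of slicer in the frame of lane below 0.18 m and x of mid_c in the frame of lane between -0.025 and 0.025 m and y of mid_c in the frame of lane between 0.15 and 0.178 m and z of mid_c in the frame of lane below 0.054 m and angle between mid_c's own z axis and vertical below 0.22 rad and x of thin_c in the frame of board between -0.055 and 0.055 m and y of thin_c in the frame of board between -0.15 and 0.15 m and height (world z) of thin_c between 0.054 and 0.066 m and angle between each of thin_c, thick_c's own z axis and vertical below 0.12 rad and x of thick_c in the frame of board between -0.055 and 0.055 m and y of thick_c in the frame of board between -0.15 and 0.15 m and height (world z) of thick_c between 0.054 and 0.066 m) or (x of thick_c in the frame of lane between -0.025 and 0.025 m and y of thick_c in the frame of lane between 0.15 and 0.178 m and z of thick_c in the frame of lane below 0.054 m and angle between thick_c's own z axis and vertical below 0.22 rad and x of thin_c in the frame of board between -0.055 and 0.055 m and y of thin_c in the frame of board between -0.15 and 0.15 m and height (world z) of thin_c between 0.054 and 0.066 m and angle between each of thin_c, mid_c's own z axis and vertical below 0.12 rad and x of mid_c in the frame of board between -0.055 and 0.055 m and y of mid_c in the frame of board between -0.15 and 0.15 m and height (world z) of mid_c between 0.054 and 0.066 m)) and contact force between the fingers and thin below 0.2 N and contact force between the fingers and mid below 0.2 N and contact force between the fingers and thick below 0.2 N and linear speed of each of thin, mid, thick below 0.02 m/s); the robot touches nothing.
It fails at once if a jar is lifted more than 25 mm off the worktop (height (world z) of any of jar1_c, jar2_c, jar3_c, jar4_c above 0.065 m).
It fails at once if another kitchen thing is moved more than 50 mm (distance of any of shaker, oil, mug, bowl, carton, cup from where it was at the start of the episode above 0.05 m).
Of jar1, jar2, jar3, jar4 only 2 to 4 are there at a start; the rules pass over those that are not, and their reading is None.
At some moment in a run one of jar1, jar2, jar3, jar4 may be knocked a few centimetres aside while the robot is not near it.
It also fails if it takes over 210 s, if anything falls off the work surface, if the arm or the gripper's body presses on something with over 40 N, if the wrist force passes 120 N, or if a joint passes its speed limit or range.

### The arm

A 6-joint arm with a two-finger parallel gripper is mounted at the origin on the work surface. World frame = base frame: x ahead of the robot, y to its left, z up, the work surface at z = 0. Lengths are in m, angles in rad, forces in N, time in s.
With the tool pointing down it reaches from about 0.225 to 0.875 m from the base axis. Payload 3.4 kg.
Tool frame: the origin (TCP) lies midway between the tips of the shut fingers; the grasp point (between the pads) lies 19 mm behind it (manip.grasp_offset is the distance from the TCP to the grasp point, in m); x points along the fingers, y is the direction in which the jaws open and shut, and the axes are right-handed (so a half turn about x gives the same grasp; the last joint's range is limited). The gripper opens to 85 mm and grips with 20 to 120 N. Pads are 22 mm wide; open, the fingers measure 114 mm over their backs; the gripper's body (76 mm by 85 mm) begins 54 mm behind the grasp point. The pads swing forward as they close: fully open they stand 13 mm farther back than shut.
Start: joints at [-1.437, 0.276, 1.505, -0, 1.361, -0.121], TCP at [0.145, -0.556, 0.231] pointing down, gripper open.
Joint ranges: [-2.89, 2.89], [-0.75, 2.08], [0.22, 2.7], [-1.18, 4.32], [0.11, 2.71], [-2.7, 2.7]. Speed limits (rad/s): [2.57, 2.57, 3.14, 3.14, 3.14, 3.14].

### API

Orientations are given as a unit quaternion [w, x, y, z].
In Python, from rig import manip gives the robot as it stands.
- The arm moves only by the shell command python3 -m creep 'ROWS' [OPENING] [FORCE]. ROWS is a JSON object of lists of equal length, an entry for each row: "delta_pos": the shift along the tool's x, y, z in cm, a list of three; "dr": the turn, a rotation vector about the tool's x, y, z in rad, a list of three. In form: {"delta_pos": [[dx, dy, dz], ...], "dr": [[rx, ry, rz], ...]}. A call has 1 to 10 rows; each row is the pose to reach, as a shift and turn from the pose commanded when the call began, along the tool's axes at that moment; what a row does not reach only later rows make up. A row lasts 1/10 s, in which the tool goes at most 50 mm and 8.59 degrees, less where a joint would pass 70% of its speed; a pose out of reach is approached as far as the arm can. A call with a gripper value outside its range is refused whole. OPENING is the opening, from -1 (shut) to 1 (fully open), set as the call begins (- or left out, the last holds). The fingers move at their own pace and stop on an object; FORCE is the grip in N (left out, the last holds). Time passes only in rows, so rows that repeat a pose let the fingers close. It gives the time, the measured TCP pose, the force and the opening at its end, in the units of the state.
- manip.get_state(): the state, without advancing time (a new reading comes with each control period).
- manip.get_image(name): name is "scene" or "top" or "wrist"; returns a dict with "pixels" (480x640x3 uint8, blue, green, red), "depth" (480x640 float32, m along the optical axis (not along the pixel's ray), 0 where there is no reading), "intrinsics" (3x3 intrinsics, pixels), "rvec" (rotation vector, rad) and "tvec" (3), from world to camera coordinates, as OpenCV has them. Camera axes: x right, y down, z forward; pixel columns grow to the right and rows downward; lengths in m; the calibration is good to about 2 mm. The wrist camera is an equidistant fisheye: a pixel r from the principal point sees the ray r / f radians off the axis. A picture is of the moment at which its call begins.
- manip.sign_off(): hands the job in, once; it reports no verdict.
The state is a dict: "clock": time; "qpos": joint angles; "qd": joint speeds; "effort": joint torques, N m; "position": TCP position; "ee_rot": TCP orientation; "contact_force": force on the tool from outside, world axes, zero at the start; "moment": the same for the moment, N m; "width": finger opening in m.
Only numpy, scipy, OpenCV 4.12 (cv2) and the standard library are available. Lean on these libraries where they do the work, as an engineer would, in place of code of your own. Each camera call takes 0.05 s, during which the arm holds its last target. There are 200 camera calls.

## Working session

There is one attempt and no reset: what is moved stays moved. The work goes in short steps, Python scripts to look and compute and a shell command to move; the robot and the scene stay as the last step left them, time stands still between calls to the robot, and variables do not carry over. Pictures are saved under pics/ and viewed, about 12 in all and at most 16, crops included, and the job is handed in when it is done.

```bash
ls; mkdir -p pics; cat > h.py <<'E'
import numpy as np,cv2,sys,json
from scipy.spatial.transform import Rotation as R
from rig import manip
def save(im,n): cv2.imwrite('pics/'+n+'.png',im)
def get(n):
    d=manip.get_image(n); d['R']=cv2.Rodrigues(np.array(d['rvec'],float))[0]; d['t']=np.array(d['tvec'],float).ravel(); d['K']=np.array(d['intrinsics'],float)
    np.savez('last_'+n+'.npz',pixels=d['pixels'],depth=d['depth'],K=d['K'],R=d['R'],t=d['t']); return d
def load(n): return dict(np.load('last_'+n+'.npz'))
def cloud(d):   # world points of a pinhole image
    v,u=np.mgrid[0:480,0:640]; z=d['depth']; K=d['K']
    c=np.stack([(u-K[0,2])/K[0,0]*z,(v-K[1,2])/K[1,1]*z,z],-1)
    return (c-d['t'])@d['R']
def ray(d,u,v,h,fish=False):
    K=d['K']; a=(u-K[0,2])/K[0,0]; b=(v-K[1,2])/K[1,1]
    if fish:
        r=np.hypot(a,b)+1e-12; c=np.array([np.sin(r)*a/r,np.sin(r)*b/r,np.cos(r)])
    else: c=np.array([a,b,1.])
    o=-d['R'].T@d['t']; w=d['R'].T@c
    return o+w*(h-o[2])/w[2]
def st():
    s=manip.get_state(); q=s['ee_rot']; r=R.from_quat([q[1],q[2],q[3],q[0]]); return s,np.array(s['position']),r
def delta(p,yaw=None):
    """shift (cm, tool axes) to world TCP p and turn; yaw = world angle of jaw (tool y) axis, tool pointing down"""
    s,p0,r=st(); d=r.inv().apply(np.array(p)-p0)*100
    dr=np.zeros(3)
    if yaw is not None:
        best=None
        for k in (0,np.pi):
            y=np.array([np.cos(yaw+k),np.sin(yaw+k),0]);x=np.array([0,0,-1.]);z=np.cross(x,y)
            w=(r.inv()*R.from_matrix(np.stack([x,y,z],1))).as_rotvec()
            if best is None or np.linalg.norm(w)<np.linalg.norm(best): best=w
        dr=best
    print('d cm',d.round(2),'dr',dr.round(3),'q6',round(s['qpos'][5],2),'n>=',round(max(np.linalg.norm(d)/5,np.linalg.norm(dr)/.15),1))
E
python3 - <<'E'
from h import *
s=get('scene');t=get('top');w=get('wrist')
save(s['pixels'],'scene0');save(t['pixels'],'top0');save(w['pixels'],'wrist0')
for d in(s,t,w):print(d['K'].tolist(),(-d['R'].T@d['t']).round(3),d['R'][2].round(2))
print(manip.get_state())
E
```

```text
pics
[[552.8807550380377, 0.0, 315.27604629749993], [0.0, 552.8807550380377, 241.15632930187184], [0.0, 0.0, 1.0]] [ 1.282 -0.451  1.124] [-0.55  0.3  -0.78]
[[490.601720413363, 0.0, 319.1390998566912], [0.0, 490.601720413363, 236.58364489380864], [0.0, 0.0, 1.0]] [ 0.287 -0.021  1.398] [ 0.19 -0.02 -0.98]
[[371.64829954431775, 0.0, 319.8842591044106], [0.0, 371.64829954431775, 241.82139270437006], [0.0, 0.0, 1.0]] [ 0.211 -0.54   0.372] [-0.26 -0.07 -0.96]
{'clock': 0.15, 'qpos': array([-1.43701033e+00,  2.76429280e-01,  1.50582442e+00,  9.54126408e-06,
        1.36071186e+00, -1.21004413e-01]), 'qd': array([ 0.00067017, -0.00074441, -0.00510246,  0.00067818, -0.00084849,
       -0.0011341 ]), 'effort': array([ 2.11247425e-03, -4.17145228e+01, -2.46031845e+01,  2.25569702e-04,
        7.60543946e-03, -8.16895245e-07]), 'position': array([ 0.14486758, -0.55604745,  0.23065723]), 'ee_rot': array([ 0.08935242,  0.70137665,  0.09032323, -0.70137626]), 'contact_force': array([0.00688896, 0.32219593, 0.27803153]), 'moment': array([ 0.03207663, -0.04281286,  0.02461043]), 'width': 0.0853025829796867}
```

View pics/top0.png

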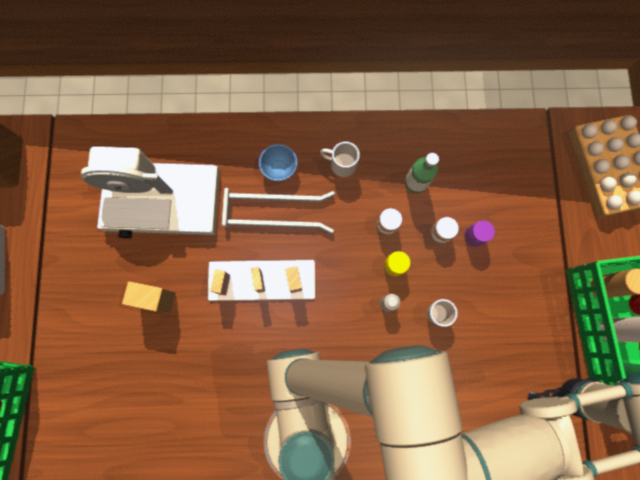

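View pics/scene0.png

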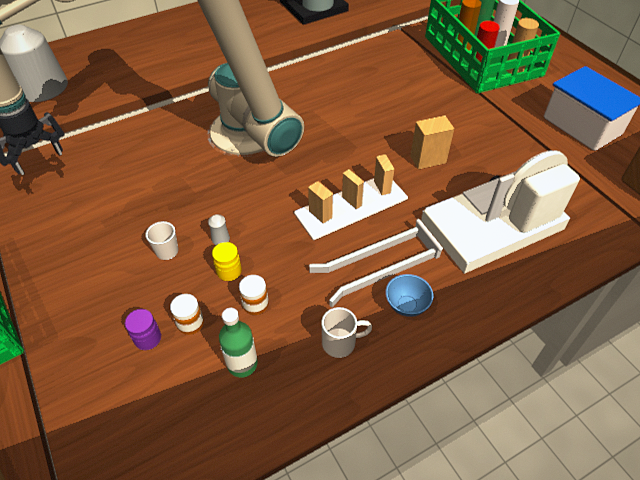

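Top view shows: the lane at (225–335, 195–230), slicer at left (160,200), board with three blocks at (219,281), (257,279), (293,279), and carton (143,296). Jar candidates are white lids at (390,221) and (446,229). Yellow (398,263) and purple (482,233) are the excluded look-alikes, and shaker (392,302) and cup (443,313) are not jars. So two jars are present.

```bash
cat > m.py <<'E'
from h import *
def blobs(P,lo,hi,reg,minn=40,col=None):
    x0,x1,y0,y1=reg
    m=(P[...,2]>lo)&(P[...,2]<hi)&(P[...,0]>x0)&(P[...,0]<x1)&(P[...,1]>y0)&(P[...,1]<y1)
    if col is not None: m&=col
    n,l,s,c=cv2.connectedComponentsWithStats(m.astype(np.uint8))
    for i in range(1,n):
        if s[i,4]<minn: continue
        q=P[l==i]; r=cv2.minAreaRect((q[:,:2]*1000).astype(np.float32))
        print('px',c[i].round(0),'n',s[i,4],'z med',np.median(q[:,2]).round(4),'rect c',np.round(r[0],1),'size',np.round(r[1],1),'ang',round(r[2],1))
E
python3 - <<'E'
from m import *
for n in('top','scene'):
    d=load(n);P=cloud(d);print(n, 'table z',np.median(P[...,2][(abs(P[...,0]-.35)<.05)&(abs(P[...,1]-.0)<.3)]).round(4))
    A=(.2,.95,-.65,.7)
    print('70-115');blobs(P,.07,.125,A)
    print('33-60');blobs(P,.033,.055,A)
    print('17-33');blobs(P,.018,.031,A)
    print('board');blobs(P,.007,.017,A,200)
t=load('top');s=load('scene')
a=cv2.resize(t['pixels'][140:320,80:350],(800,533),interpolation=cv2.INTER_CUBIC)
save(a,'topcrop')
E
```

```text
top table z 0.0009
70-115
px [343. 154.] n 256 z med 0.0846 rect c [ 780.8 -116.8] size [93.7 75.1] ang 38.8
px [150. 168.] n 80 z med 0.1013 rect c [739.4 418. ] size [ 4.9 39.7] ang 89.3
px [417. 180.] n 183 z med 0.0992 rect c [ 699.7 -324.8] size [67.8 35.4] ang 56.8
px [137. 188.] n 320 z med 0.0982 rect c [680.3 464.8] size [ 14.1 200.7] ang 0.6
px [391. 219.] n 365 z med 0.08 rect c [ 588.1 -242. ] size [57.9 57. ] ang 88.8
px [447. 228.] n 379 z med 0.08 rect c [ 561.3 -395.8] size [57.4 59.8] ang 85.9
px [483. 231.] n 384 z med 0.08 rect c [ 550.6 -497.1] size [57.8 60.1] ang 42.6
px [399. 262.] n 380 z med 0.0802 rect c [ 468.  -257.9] size [57.4 59.7] ang 86.9
px [257. 279.] n 223 z med 0.1066 rect c [428.6 124.3] size [60.7 22.5] ang 9.3
px [293. 278.] n 304 z med 0.1069 rect c [426.9  26.9] size [59.6 33.8] ang 11.5
px [219. 281.] n 306 z med 0.1064 rect c [423.5 226.2] size [29.  59.9] ang 78.9
px [163. 300.] n 149 z med 0.0979 rect c [376.4 370.2] size [ 5.1 59.7] ang 77.1
px [392. 302.] n 196 z med 0.0793 rect c [ 361.8 -236.8] size [40.5 40.9] ang 1.1
px [444. 312.] 
[... 5099 characters left out ...]
81.7 -393.7] size [60.6 26. ] ang 88.7
px [339. 326.] n 76 z med 0.0248 rect c [ 753.9 -104.5] size [58.6 19.3] ang 56.9
px [148. 341.] n 95 z med 0.0252 rect c [ 571.  -494.1] size [61.  25.5] ang 86.9
px [361. 334.] n 51 z med 0.0252 rect c [793.9 -70.1] size [24.9 10.9] ang 63.4
px [338. 350.] n 88 z med 0.0244 rect c [ 798.5 -132.9] size [69.  24.4] ang 58.1
px [244. 370.] n 68 z med 0.0242 rect c [ 737.3 -337. ] size [64.8 25.2] ang 74.4
board
px [350. 209.] n 2137 z med 0.0112 rect c [437.  123.6] size [303.7 113.7] ang 89.7
px [372. 253.] n 305 z med 0.0121 rect c [598.5  76. ] size [315.2  61.2] ang 74.5
px [409. 298.] n 308 z med 0.0118 rect c [764.7  78.6] size [70.3 64.8] ang 42.3
```

View pics/topcrop.png

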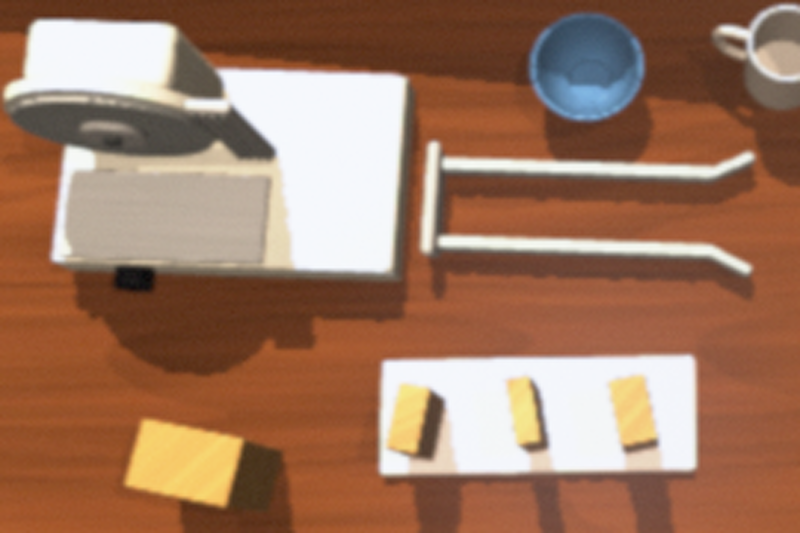

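The top crop shows the mid block (410,420), thin (523,410) and thick (633,412) on the board. It also shows the end plate at (432,195) with a visible gap to the slicer base edge at (405,175). I'll move over the gap for a close look.

```bash
python3 - <<'E'
from h import *
s,p,r=st();print(r.as_matrix().round(3))
delta([.62,.22,.28],np.deg2rad(87.5))
E
```

```text
[[-0.     0.252 -0.968]
 [ 0.001 -0.968 -0.252]
 [-1.    -0.001 -0.   ]]
d cm [ -4.84 -63.13 -65.54] dr [0.298 0.    0.001] q6 -0.12 n>= 18.2
```

```bash
R='[-4.8,-63.1,-65.5]'; python3 -m creep '{"delta_pos":[[-4.8,-6,-6],[-4.8,-10,-10],[-4.8,-14,-14],[-4.8,-18,-18],[-4.8,-22,-22],[-4.8,-26,-26],[-4.8,-30,-30],[-4.8,-34,-34],[-4.8,-38,-38],[-4.8,-42,-42]],"dr":[[0.03,0,0],[0.06,0,0],[0.09,0,0],[0.12,0,0],[0.15,0,0],[0.18,0,0],[0.21,0,0],[0.24,0,0],[0.27,0,0],[0.3,0,0]]}' 1 40
python3 - <<'E'
from h import *
delta([.62,.22,.28],np.deg2rad(87.5))
E
```

```text
clock: 1.15
position: [0.3942, -0.1304, 0.2792]
ee_rot: [-0.016, 0.707, -0.017, -0.707]
contact_force: [1.2, -0.8, 0.0]
width: 0.0851
d cm [ -0.09 -36.05 -20.92] dr [-0.003 -0.001 -0.   ] q6 1.13 n>= 8.3
```

```bash
python3 -m creep '{"delta_pos":[[0,-4,-2],[0,-8,-5],[0,-13,-7],[0,-17,-10],[0,-22,-13],[0,-26,-15],[0,-31,-18],[0,-36,-21],[0,-36,-21],[0,-36,-21]],"dr":[[0,0,0],[0,0,0],[0,0,0],[0,0,0],[0,0,0],[0,0,0],[0,0,0],[0,0,0],[0,0,0],[0,0,0]]}'
python3 - <<'E'
from h import *
s,p,r=st();print(p,s['qpos'].round(2))
w=get('wrist');save(w['pixels'],'wrist1');print((-w['R'].T@w['t']).round(3),w['R'][2].round(2), r.inv().apply(-w['R'].T@w['t']-p).round(3))
d=w['depth'];print((d>0).mean(),np.percentile(d[d>0],[0,50,100]))
E
```

```text
clock: 2.15
position: [0.621, 0.221, 0.2772]
ee_rot: [0.015, -0.707, 0.015, 0.707]
contact_force: [0.0, -0.7, 0.3]
width: 0.0855
[0.62104182 0.22099501 0.27715011] [0.24 0.39 1.23 0.   1.53 1.85]
[0.69  0.217 0.419] [-0.27  0.01 -0.96] [-0.142  0.001 -0.069]
0.9887858072916667 [0.05000007 0.37674028 0.94597459]
```

View pics/wrist1.png

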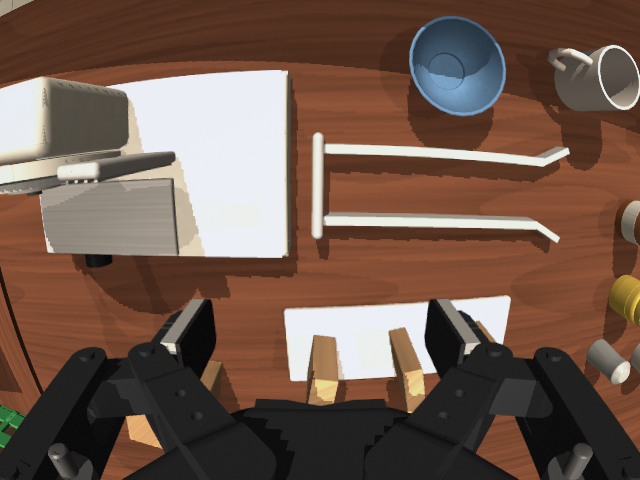

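Wrist view shows the end plate at (318,185), slicer face edge at (289,165), rails and board, and the gap between columns 291 and 312.

```bash
cat >> h.py <<'E'
def wcloud(d):
    v,u=np.mgrid[0:480,0:640]; K=d['K']; a=(u-K[0,2])/K[0,0]; b=(v-K[1,2])/K[1,1]; r=np.hypot(a,b)+1e-9
    z=d['depth']; k=np.tan(np.minimum(r,1.5))/r*z
    return (np.stack([a*k,b*k,z],-1)-d['t'])@d['R']
def lanefit(d):
    P=wcloud(d);X,Y,Z=P[...,0],P[...,1],P[...,2]
    out=[]
    rails=[]
    for u0,u1,v0,v1 in BOX['rails']:
        m=np.zeros(Z.shape,bool);m[v0:v1,u0:u1]=1;m&=(Z>.0215)&(Z<.03)
        q=P[m];c=np.polyfit(q[:,1],q[:,0],1);rails.append(c);print('rail n',m.sum(),'slope deg',np.rad2deg(np.arctan(c[0])).round(2),'x at y=.08',np.polyval(c,.08).round(4),'z',np.median(q[:,2]).round(4))
    return P,rails
E
python3 - <<'E'
import h
from h import *
d=load('wrist')
h.BOX={'rails':[(332,535,140,170),(332,530,210,235)]}
P,r=lanefit(d)
X,Y,Z=P[...,0],P[...,1],P[...,2]
sl=np.mean([c[0] for c in r]);th=np.arctan(sl);print('lane yaw',-np.rad2deg(th))
cx,sx=np.cos(th),np.sin(th)
# lane coords about world (0,0): yl = along (sin th,cos th); xl = (cos,-sin)
YL=sx*X+cx*Y; XL=cx*X-sx*Y
print('table z',np.median(Z[280:295,380:420]),'board z',np.median(Z[312:325,340:385]))
m=np.zeros(Z.shape,bool);m[120:250,300:335]=1
e=m&(Z>.012);print('plate ztop',np.percentile(Z[e&(YL<.5)],98))
for lo,hi in((.005,.015),(.015,.025),(.025,.035),(.035,.041),(.041,.06)):
    q=e&(Z>lo)&(Z<hi)&(XL>.58)&(XL<.68); 
    if q.sum()>5: print('plate',lo,q.sum(),np.percentile(YL[q],[1,10,50,90,99]).round(4),np.percentile(XL[q],[1,99]).round(4))
m[:]=0;m[80:250,260:300]=1
for lo,hi in((.005,.015),(.015,.025),(.025,.035),(.035,.041),(.041,.06)):
    q=m&(Z>lo)&(Z<hi)&(XL>.6)&(XL<.66)
    if q.sum()>5: print('slicer',lo,q.sum(),np.percentile(YL[q],[1,10,50,90,99]).round(4))
print('x mid rails: xl',np.mean([np.polyval(c,.08)*cx-sx*.08 for c in r]))
for n,b in(('thin',(395,440,325,412)),('mid',(305,345,330,410))): pass
E
```

```text
rail n 1830 slope deg 2.96 x at y=.08 0.6725 z 0.0242
rail n 1797 slope deg 3.01 x at y=.08 0.5947 z 0.0242
lane yaw -2.9809259846067335
table z -0.0007537707988507752 board z 0.011299387826123075
plate ztop 0.04555613816456664
plate 0.005 9 [0.2367 0.2375 0.2422 0.2469 0.2477] [0.5942 0.5945]
plate 0.015 193 [0.2369 0.2382 0.2425 0.2477 0.2488] [0.5843 0.6721]
plate 0.025 40 [0.2375 0.2383 0.2435 0.2488 0.2489] [0.5848 0.6721]
plate 0.035 152 [0.2491 0.2492 0.2605 0.261  0.2611] [0.5816 0.6768]
plate 0.041 995 [0.2497 0.2509 0.2551 0.2595 0.2606] [0.5811 0.6793]
slicer 0.005 43 [0.2865 0.2866 0.2867 0.287  0.2871]
slicer 0.015 27 [0.2864 0.2865 0.2867 0.2869 0.287 ]
slicer 0.025 46 [0.2863 0.2864 0.2865 0.2868 0.2869]
slicer 0.035 79 [0.2865 0.2865 0.2867 0.2875 0.2887]
slicer 0.041 1535 [0.2873 0.2901 0.3006 0.3116 0.3141]
x mid rails: xl 0.6285585046076122
```

Gap is about 25.5 mm, so thin should fit and mid should not. Now I'll measure the blocks in the wrist frame and go over thin.

```bash
cat >> h.py <<'E'
def tops(P,lo,hi,reg,px=None,minn=60):
    x0,x1,y0,y1=reg
    m=(P[...,2]>lo)&(P[...,2]<hi)&(P[...,0]>x0)&(P[...,0]<x1)&(P[...,1]>y0)&(P[...,1]<y1)
    m=cv2.morphologyEx(m.astype(np.uint8),cv2.MORPH_OPEN,np.ones((3,3)))
    n,l,s,c=cv2.connectedComponentsWithStats(m)
    for i in range(1,n):
        if s[i,4]<minn: continue
        q=P[l==i]; r=cv2.minAreaRect((q[:,:2]*1000).astype(np.float32)); (w,hh),a=r[1],r[2]
        L=a if w>hh else a-90 if a>0 else a+90
        print('px',c[i].round(0),'n',s[i,4],'z',np.median(q[:,2]).round(4),'c',np.round(r[0],1),'size',np.round([max(w,hh),min(w,hh)],1),'long deg',round(L,1))
E
python3 - <<'E'
from h import *
tops(wcloud(load('wrist')),.102,.112,(.38,.47,-.05,.3))
delta([.429,.126,.20],np.deg2rad(90+9.5))
E
```

```text
px [413. 388.] n 768 z 0.1062 c [428.1 125.9] size [60.7 22.9] long deg 9.8
px [322. 391.] n 707 z 0.1062 c [434.9 225.5] size [37.2 28.1] long deg -10.7
d cm [ 7.81 10.1  18.66] dr [-0.209  0.002 -0.001] q6 1.85 n>= 4.5
```

```bash
python3 -m creep '{"delta_pos":[[0,2.5,4.5],[0,5,9],[0,7.5,13],[3,10.1,18],[7,10.1,18.7],[7.8,10.1,18.7],[7.8,10.1,18.7]],"dr":[[-0.05,0,0],[-0.1,0,0],[-0.15,0,0],[-0.209,0,0],[-0.209,0,0],[-0.209,0,0],[-0.209,0,0]]}'
python3 - <<'E'
from h import *
w=get('wrist');s,p,r=st();print(p,s['qpos'].round(2))
tops(wcloud(w),.102,.112,(.38,.47,-.05,.3))
delta([.428,.126,.067],np.deg2rad(99.8))
E
```

```text
clock: 2.9
position: [0.427, 0.1244, 0.2004]
ee_rot: [-0.058, -0.704, -0.057, 0.706]
contact_force: [0.8, -0.7, 0.4]
width: 0.0853
[0.42978804 0.12501648 0.20206557] [ 0.13  0.1   1.81 -0.    1.23  1.54]
px [172. 224.] n 3113 z 0.1062 c [422.9 227.5] size [60.4 28.5] long deg -11.5
px [318. 241.] n 2889 z 0.1062 c [427.6 125.6] size [59.6 22.1] long deg 9.9
px [452. 262.] n 3459 z 0.1062 c [426.2  28.5] size [60.5 34.7] long deg 10.6
d cm [13.51 -0.13  0.19] dr [-0.008 -0.002 -0.   ] q6 1.54 n>= 2.7
```

```bash
python3 -m creep '{"delta_pos":[[3,-0.1,0.2],[7,-0.1,0.2],[10,-0.1,0.2],[12,-0.1,0.2],[13.5,-0.1,0.2],[13.5,-0.1,0.2],[13.5,-0.1,0.2]],"dr":[[-0.005,0,0],[-0.005,0,0],[-0.005,0,0],[-0.005,0,0],[-0.005,0,0],[-0.005,0,0],[-0.005,0,0]]}' 1 30
python3 -m creep '{"delta_pos":[[0,0,0],[0,0,0],[0,0,0],[0,0,0],[0,0,0],[0,0,0],[0,0,0],[0,0,0],[0,0,0],[0,0,0]],"dr":[[0,0,0],[0,0,0],[0,0,0],[0,0,0],[0,0,0],[0,0,0],[0,0,0],[0,0,0],[0,0,0],[0,0,0]]}' -1 30
python3 -m creep '{"delta_pos":[[-2,0,0],[-5,0,0],[-9,0,0],[-12,0,0],[-12,0,0]],"dr":[[0,0,0],[0,0,0],[0,0,0],[0,0,0],[0,0,0]]}'
python3 - <<'E'
from h import *
th=np.deg2rad(2.98);XL,YL=.6286,.27385
x=np.cos(th)*XL+np.sin(th)*YL;y=-np.sin(th)*XL+np.cos(th)*YL;print(x,y)
delta([x,y,.185],np.deg2rad(90-2.98))
E
```

```text
clock: 3.65
position: [0.4294, 0.1264, 0.0673]
ee_rot: [0.06, 0.706, 0.06, -0.703]
contact_force: [-0.7, -0.2, 1.0]
width: 0.0852
clock: 4.65
position: [0.4266, 0.1261, 0.0665]
ee_rot: [0.06, 0.705, 0.06, -0.704]
contact_force: [-1.2, -0.2, 5.4]
width: 0.0217
clock: 5.15
position: [0.4291, 0.1264, 0.1897]
ee_rot: [0.06, 0.708, 0.06, -0.702]
contact_force: [0.7, 0.7, -1.3]
width: 0.0216
0.6419867110720459 0.24080042630132054
d cm [  0.66  -7.7  -22.91] dr [ 0.221 -0.009  0.   ] q6 1.53 n>= 4.8
```

```bash
python3 -m creep '{"delta_pos":[[0,-1,-4],[0,-3,-8],[0,-4.5,-12],[0,-6,-17],[0,-7,-21],[0,-7.7,-22.9],[0,-7.7,-22.9],[0,-7.7,-22.9],[0,-7.7,-22.9]],"dr":[[0.03,0,0],[0.07,0,0],[0.11,0,0],[0.16,0,0],[0.2,0,0],[0.221,0,0],[0.221,0,0],[0.221,0,0],[0.221,0,0]]}'
python3 - <<'E'
from h import *
w=get('wrist');s,p,r=st();print(p,s['qpos'].round(2),s['width'],r.as_euler('zyx'))
save(w['pixels'],'wrist2')
delta([.642,.2408,.13],np.deg2rad(90-2.98))
E
```

```text
clock: 6.05
position: [0.6374, 0.2397, 0.1851]
ee_rot: [0.018, -0.706, 0.019, 0.708]
contact_force: [-0.0, -0.1, 0.1]
width: 0.0217
[0.63756658 0.23968347 0.18573993] [ 0.26  0.46  1.33 -0.    1.35  1.88] 0.02199314086671082 [ 1.60509792 -1.51849105 -1.53725293]
d cm [ 5.57 -0.14 -0.45] dr [-0.     0.002 -0.001] q6 1.88 n>= 1.1
```

View pics/wrist2.png

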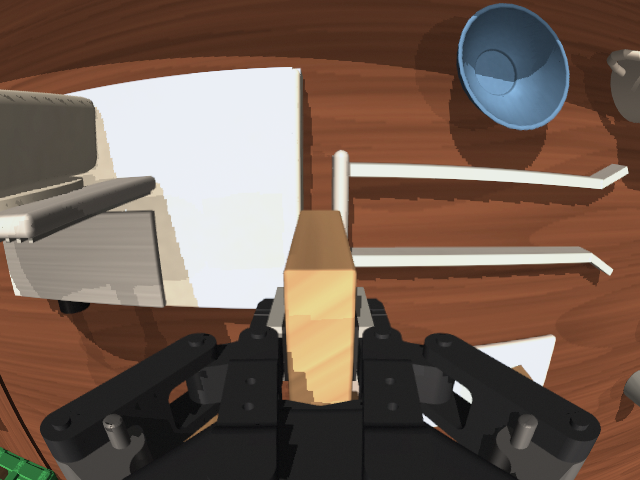

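Wrist view: block in the grip (320,310), upright, lower front edge at (301–341,211). Plate is at (341,180) and the slicer edge at (300,150). Next I'll measure the block against the gap.

```bash
cat >> h.py <<'E'
def LT(P,th=np.deg2rad(2.98)):
    return np.cos(th)*P[...,0]-np.sin(th)*P[...,1], np.sin(th)*P[...,0]+np.cos(th)*P[...,1]
def gapcheck(d,T):
    """block held: front face extents and gap faces, lane-aligned coordinates"""
    P=wcloud(d);XL,YL=LT(P);Z=P[...,2]
    f=(abs(XL-.66)<.012)&(abs(YL-.274)<.04)&(Z>.05)&(Z<.21)
    f=cv2.morphologyEx(f.astype(np.uint8),cv2.MORPH_OPEN,np.ones((3,3)))>0
    for a in np.arange(Z[f].min(),Z[f].max()-.01,.015):
        q=f&(Z>=a)&(Z<a+.015); e=[(YL[v][q[v]].min(),YL[v][q[v]].max()) for v in np.where(q.sum(1)>3)[0]]
        if len(e)>2: e=np.median(e,0);print('block z',a.round(3),'XL',np.median(XL[q]).round(4),'YL',e.round(4),'mid',e.mean().round(4))
    pl=(abs(YL-.255)<.012)&(XL>.66)&(XL<.685)&(Z>.036)&(Z<.047);sl=(abs(YL-.287)<.006)&(XL>.665)&(XL<.73)&(Z>.003)&(Z<.036)
    print('plate',pl.sum(),np.percentile(YL[pl],[2,50,98]).round(4),'slicer',sl.sum(),np.median(YL[sl]).round(4))
E
python3 - <<'E'
from h import *
gapcheck(load('wrist'),.022)
E
```

```text
block z 0.132 XL 0.6548 YL [0.2615 0.2822] mid 0.2719
block z 0.147 XL 0.6551 YL [0.2618 0.2824] mid 0.2721
block z 0.162 XL 0.6551 YL [0.2617 0.2822] mid 0.2719
block z 0.177 XL 0.6551 YL [0.2614 0.2822] mid 0.2718
block z 0.192 XL 0.6552 YL [0.2614 0.2824] mid 0.2719
plate 490 [0.2499 0.2557 0.2615] slicer 150 0.2868
```

```bash
python3 -m creep '{"delta_pos":[[1,-0.2,-0.36],[3,-0.2,-0.36],[5,-0.2,-0.36],[6.5,-0.2,-0.36],[7,-0.2,-0.36],[7,-0.2,-0.36],[7,-0.2,-0.36]],"dr":[[0,0,0],[0,0,0],[0,0,0],[0,0,0],[0,0,0],[0,0,0],[0,0,0]]}'
python3 - <<'E'
from h import *
d=get('wrist');gapcheck(d,.022);s,p,r=st();print(p,s['contact_force'],LT(p))
E
```

```text
clock: 6.8
position: [0.6432, 0.2422, 0.1168]
ee_rot: [-0.019, 0.707, -0.018, -0.706]
contact_force: [0.1, -0.5, -1.1]
width: 0.0219
block z 0.063 XL 0.6608 YL [0.2644 0.285 ] mid 0.2747
block z 0.078 XL 0.6609 YL [0.2646 0.2855] mid 0.275
block z 0.093 XL 0.6608 YL [0.2646 0.2853] mid 0.275
block z 0.108 XL 0.6608 YL [0.2642 0.2852] mid 0.2747
block z 0.123 XL 0.6609 YL [0.2644 0.2851] mid 0.2748
block z 0.138 XL 0.6609 YL [0.2644 0.2853] mid 0.2748
block z 0.153 XL 0.6554 YL [0.2641 0.2855] mid 0.2748
block z 0.198 XL 0.6486 YL [0.2562 0.2905] mid 0.2734
plate 819 [0.2498 0.256  0.2615] slicer 257 0.2867
[0.64345621 0.24229931 0.11717048] [ 0.53006179 -0.8379816  -1.18561393] (np.float64(0.6299895882307048), np.float64(0.2754232513419957))
```

```bash
python3 -m creep '{"delta_pos":[[0.7,0.07,0.2],[1.4,0.07,0.2],[2.1,0.07,0.2],[2.8,0.07,0.2],[3.5,0.07,0.2],[4.2,0.07,0.2],[4.8,0.07,0.2],[5.3,0.07,0.2],[5.8,0.07,0.2],[6.0,0.07,0.2]],"dr":[[0,0,0],[0,0,0],[0,0,0],[0,0,0],[0,0,0],[0,0,0],[0,0,0],[0,0,0],[0,0,0],[0,0,0]]}'
python3 -m creep '{"delta_pos":[[0,0,0],[0,0,0],[0,0,0]],"dr":[[0,0,0],[0,0,0],[0,0,0]]}'
```

```text
clock: 7.85
position: [0.6406, 0.2415, 0.0554]
ee_rot: [0.018, -0.707, 0.019, 0.707]
contact_force: [-0.5, -0.2, -1.6]
width: 0.0217
clock: 8.15
position: [0.6411, 0.2417, 0.0564]
ee_rot: [-0.018, 0.707, -0.018, -0.707]
contact_force: [0.4, -0.5, 0.2]
width: 0.0217
```

```bash
python3 - <<'E'
from h import *
d=get('wrist');gapcheck(d,.022);s,p,r=st();print(p,s['contact_force'],LT(p))
E
```

```text
block z 0.05 XL 0.6587 YL [0.2636 0.2845] mid 0.274
block z 0.065 XL 0.6587 YL [0.2636 0.2844] mid 0.274
block z 0.08 XL 0.6587 YL [0.2637 0.2847] mid 0.2742
plate 1497 [0.25   0.256  0.2612] slicer 669 0.2867
[0.64102618 0.24163348 0.05644667] [ 0.7810909  -0.01015744 -0.63402584] (np.float64(0.6275974591948281), np.float64(0.2746319873911673))
```

```bash
python3 -m creep '{"delta_pos":[[-1,0,0],[-3,0,0],[-6,0,0],[-9,0,0],[-12,0,0],[-13,0,0],[-13,0,0]],"dr":[[0,0,0],[0,0,0],[0,0,0],[0,0,0],[0,0,0],[0,0,0],[0,0,0]]}'
python3 - <<'E'
from h import *
delta([.4276,.126,.185],np.deg2rad(90))
E
```

```text
clock: 8.9
position: [0.6418, 0.2419, 0.1885]
ee_rot: [-0.019, 0.708, -0.018, -0.705]
contact_force: [0.1, 1.0, -1.5]
width: 0.0215
d cm [ 0.24 12.69 20.79] dr [-0.052 -0.005  0.001] q6 1.88 n>= 4.9
```

```bash
python3 -m creep '{"delta_pos":[[0,2.5,4],[0,5,8],[0,8,12.5],[0,10,16.5],[0,12,19.5],[0,12.7,20.8],[0,12.7,20.8],[0,12.7,20.8],[0,12.7,20.8]],"dr":[[0,0,0],[0,0,0],[-0.05,0,0],[-0.05,0,0],[-0.05,0,0],[-0.05,0,0],[-0.05,0,0],[-0.05,0,0],[-0.05,0,0]]}'
python3 - <<'E'
from h import *
delta([.4276,.126,.0675],np.deg2rad(90))
E
```

```text
clock: 9.8
position: [0.4284, 0.1262, 0.1859]
ee_rot: [-0.001, 0.708, -0.001, -0.707]
contact_force: [0.7, 0.4, -0.7]
width: 0.0215
d cm [11.84  0.03  0.09] dr [-0.002 -0.001  0.   ] q6 1.7 n>= 2.4
```

```bash
python3 -m creep '{"delta_pos":[[3,0,0],[7,0,0],[9.5,0,0],[10.8,0,0],[11.5,0,0],[11.8,0,0],[11.8,0,0],[11.8,0,0]],"dr":[[0,0,0],[0,0,0],[0,0,0],[0,0,0],[0,0,0],[0,0,0],[0,0,0],[0,0,0]]}'
python3 -m creep '{"delta_pos":[[0,0,0],[0,0,0],[0,0,0],[0,0,0],[0,0,0],[-3,0,0],[-7,0,0],[-11,0,0],[-13,0,0],[-13,0,0]],"dr":[[0,0,0],[0,0,0],[0,0,0],[0,0,0],[0,0,0],[0,0,0],[0,0,0],[0,0,0],[0,0,0],[0,0,0]]}' 1
python3 - <<'E'
from h import *
d=get('wrist');tops(wcloud(d),.102,.112,(.38,.47,-.05,.3))
delta([.4225,.2275,.2],np.deg2rad(90-11.5))
E
```

```text
clock: 10.6
position: [0.4274, 0.1258, 0.0687]
ee_rot: [-0.001, 0.708, -0.001, -0.707]
contact_force: [-0.6, 0.7, -1.0]
width: 0.0217
clock: 11.6
position: [0.4287, 0.1259, 0.2013]
ee_rot: [-0.001, 0.71, -0.0, -0.704]
contact_force: [0.4, 0.2, 0.4]
width: 0.0852
px [320. 242.] n 2839 z 0.1062 c [428.7 125.1] size [59.9 21.9] long deg -0.4
px [457. 245.] n 3701 z 0.1062 c [426.3  28.6] size [60.4 34.5] long deg 10.5
px [177. 250.] n 2988 z 0.1062 c [422.8 227.4] size [60.5 28.7] long deg -11.3
d cm [ -0.07 -10.18   0.5 ] dr [ 0.198 -0.003  0.001] q6 1.7 n>= 2.0
```

```bash
python3 -m creep '{"delta_pos":[[0,-3,0.2],[0,-7,0.5],[0,-10.2,0.5],[0,-10.2,0.5],[0,-10.2,0.5],[3,-10.2,0.5],[7,-10.2,0.5],[11,-10.2,0.5],[12.8,-10.2,0.5],[13.3,-10.2,0.5]],"dr":[[0.07,0,0],[0.13,0,0],[0.198,0,0],[0.198,0,0],[0.198,0,0],[0.198,0,0],[0.198,0,0],[0.198,0,0],[0.198,0,0],[0.198,0,0]]}' 1
python3 -m creep '{"delta_pos":[[0,0,0],[0,0,0],[0,0,0],[0,0,0],[0,0,0],[0,0,0],[0,0,0],[0,0,0],[0,0,0],[0,0,0]],"dr":[[0,0,0],[0,0,0],[0,0,0],[0,0,0],[0,0,0],[0,0,0],[0,0,0],[0,0,0],[0,0,0],[0,0,0]]}' -1 30
python3 -m creep '{"delta_pos":[[-2,0,0],[-5,0,0],[-9,0,0],[-12,0,0],[-12,0,0]],"dr":[[0,0,0],[0,0,0],[0,0,0],[0,0,0],[0,0,0]]}'
python3 - <<'E'
from h import *
delta([.6411,.2417,.185],np.deg2rad(90-2.98))
E
```

```text
clock: 12.65
position: [0.4192, 0.2254, 0.0622]
ee_rot: [0.07, -0.701, 0.072, 0.706]
contact_force: [1.3, 0.6, -0.3]
width: 0.0855
clock: 13.65
position: [0.4224, 0.2279, 0.0661]
ee_rot: [-0.071, 0.704, -0.07, -0.703]
contact_force: [-0.6, -0.7, 6.5]
width: 0.0278
clock: 14.15
position: [0.4244, 0.2288, 0.1892]
ee_rot: [-0.072, 0.707, -0.069, -0.701]
contact_force: [0.7, -0.7, -1.2]
width: 0.0278
d cm [  0.62  -5.57 -20.98] dr [-0.148 -0.008  0.004] q6 2.12 n>= 4.3
```

```bash
python3 -m creep '{"delta_pos":[[0,-1,-4],[0,-2,-8],[0,-3,-12],[0,-4.5,-17],[0,-5.2,-20],[0,-5.57,-21],[0,-5.57,-21],[3,-5.57,-21],[6,-5.57,-21],[6,-5.57,-21]],"dr":[[-0.03,0,0],[-0.07,0,0],[-0.11,0,0],[-0.148,0,0],[-0.148,0,0],[-0.148,0,0],[-0.148,0,0],[-0.148,0,0],[-0.148,0,0],[-0.148,0,0]]}'
python3 - <<'E'
from h import *
d=get('wrist');s,p,r=st();print(p,s['qpos'].round(2));gapcheck(d,.028);delta([.6411,.2417,.1],np.deg2rad(90-2.98))
E
```

```text
clock: 15.15
position: [0.6328, 0.2395, 0.1201]
ee_rot: [0.017, -0.703, 0.019, 0.711]
contact_force: [-0.6, -0.9, -1.4]
width: 0.0278
[0.63487986 0.24003637 0.12276208] [0.26 0.5  1.42 0.   1.23 1.88]
block z 0.067 XL 0.649 YL [0.2582 0.2851] mid 0.2716
block z 0.082 XL 0.6492 YL [0.2583 0.2849] mid 0.2716
block z 0.097 XL 0.6495 YL [0.2584 0.2849] mid 0.2716
block z 0.112 XL 0.6496 YL [0.2585 0.2852] mid 0.2718
block z 0.127 XL 0.6499 YL [0.2582 0.2852] mid 0.2717
block z 0.142 XL 0.6501 YL [0.2583 0.2851] mid 0.2717
plate 763 [0.2498 0.2558 0.261 ] slicer 318 0.2866
d cm [ 2.27 -0.2  -0.63] dr [ 0.     0.007 -0.002] q6 1.88 n>= 0.5
```

```bash
python3 -m creep '{"delta_pos":[[0,0,-0.1],[0,0,-0.1],[0,0,-0.1],[0,0,-0.1]],"dr":[[0,0,0],[0,0,0],[0,0,0],[0,0,0]]}'
python3 - <<'E'
from h import *
d=get('wrist');s,p,r=st();print(p);gapcheck(d,.028)
E
```

```text
clock: 15.6
position: [0.64, 0.2406, 0.1263]
ee_rot: [-0.019, 0.708, -0.018, -0.706]
contact_force: [-0.7, -0.0, -1.9]
width: 0.0277
[0.63988439 0.24049938 0.12599699]
block z 0.074 XL 0.6567 YL [0.2598 0.2866] mid 0.2732
block z 0.089 XL 0.6567 YL [0.2598 0.2864] mid 0.2731
block z 0.104 XL 0.6568 YL [0.2598 0.2863] mid 0.2731
block z 0.119 XL 0.6568 YL [0.2598 0.2865] mid 0.2732
block z 0.134 XL 0.6568 YL [0.2595 0.2865] mid 0.273
block z 0.149 XL 0.6568 YL [0.2595 0.2863] mid 0.2729
plate 723 [0.2501 0.2559 0.2611] slicer 255 0.2867
```

```bash
python3 -m creep '{"delta_pos":[[0.5,-0.09,-0.18],[1,-0.09,-0.18],[1.5,-0.09,-0.18],[2,-0.09,-0.18],[2.3,-0.09,-0.18],[2.5,-0.09,-0.18],[2.7,-0.09,-0.18],[2.7,-0.09,-0.18]],"dr":[[0,0,0],[0,0,0],[0,0,0],[0,0,0],[0,0,0],[0,0,0],[0,0,0],[0,0,0]]}'
python3 -m creep '{"delta_pos":[[0.15,0,0],[0.3,0,0],[0.3,0,0]],"dr":[[0,0,0],[0,0,0],[0,0,0]]}'
python3 -m creep '{"delta_pos":[[0.15,0,0],[0.3,0,0],[0.3,0,0]],"dr":[[0,0,0],[0,0,0],[0,0,0]]}'
```

```text
clock: 16.45
position: [0.6413, 0.2412, 0.0978]
ee_rot: [0.018, -0.707, 0.019, 0.707]
contact_force: [-0.1, -0.0, -1.3]
width: 0.0276
clock: 16.75
position: [0.6418, 0.2414, 0.0965]
ee_rot: [-0.019, 0.707, -0.018, -0.706]
contact_force: [-1.2, -0.7, 5.7]
width: 0.0273
clock: 17.05
position: [0.6419, 0.2414, 0.0963]
ee_rot: [-0.019, 0.708, -0.018, -0.706]
contact_force: [-5.1, -1.3, 15.9]
width: 0.0277
```

```bash
python3 - <<'E'
from h import *
d=get('wrist');s,p,r=st();print(p,LT(p),s['contact_force']);gapcheck(d,.028);save(d['pixels'][100:420,200:480],'wrist3')
E
```

```text
[0.64192125 0.24138492 0.09626523] (np.float64(0.6285042426251201), np.float64(0.2744302997042448)) [-4.20439071 -1.16297237 15.59785865]
block z 0.05 XL 0.6586 YL [0.2606 0.2874] mid 0.274
block z 0.065 XL 0.6584 YL [0.2607 0.2871] mid 0.2739
block z 0.08 XL 0.6585 YL [0.2607 0.287 ] mid 0.2739
block z 0.095 XL 0.6586 YL [0.2606 0.2872] mid 0.2739
block z 0.11 XL 0.6586 YL [0.2604 0.2872] mid 0.2738
block z 0.125 XL 0.6554 YL [0.2602 0.2873] mid 0.2737
plate 974 [0.2499 0.2559 0.2613] slicer 373 0.2866
```

View pics/wrist3.png

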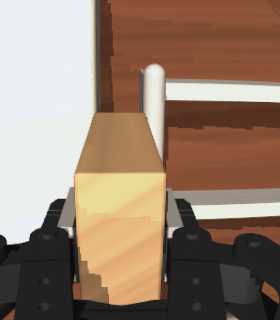

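The crop shows mid centred at about (120,110), resting on the plate (154,70) and slicer edge (97,60) with its underside about 42 mm up. So mid does not fit. It goes back on the board.

```bash
python3 -m creep '{"delta_pos":[[-1,0,0],[-3,0,0],[-6,0,0],[-9,0,0],[-9.5,0,0],[-9.5,0,0]],"dr":[[0,0,0],[0,0,0],[0,0,0],[0,0,0],[0,0,0],[0,0,0]]}'
python3 - <<'E'
from h import *
delta([.4225,.2275,.185],np.deg2rad(88))
E
```

```text
clock: 17.7
position: [0.6419, 0.2414, 0.188]
ee_rot: [-0.019, 0.708, -0.018, -0.706]
contact_force: [-0.0, -0.1, -1.5]
width: 0.0276
d cm [ 0.25  2.53 21.84] dr [-0.017 -0.002  0.001] q6 1.88 n>= 4.4
```

```bash
python3 -m creep '{"delta_pos":[[0,0.5,4],[0,1,8],[0,1.5,13],[0,2,17],[0,2.5,20],[0,2.5,21.8],[0,2.5,21.8],[3,2.5,21.8],[7,2.5,21.8],[9.5,2.5,21.8]],"dr":[[0,0,0],[0,0,0],[-0.017,0,0],[-0.017,0,0],[-0.017,0,0],[-0.017,0,0],[-0.017,0,0],[-0.017,0,0],[-0.017,0,0],[-0.017,0,0]]}'
python3 -m creep '{"delta_pos":[[1,0,0],[1.7,0,0],[2.1,0,0],[2.4,0,0],[2.4,0,0]],"dr":[[0,0,0],[0,0,0],[0,0,0],[0,0,0],[0,0,0]]}'
```

```text
clock: 18.7
position: [0.4233, 0.2275, 0.0895]
ee_rot: [0.012, -0.707, 0.013, 0.707]
contact_force: [-0.5, -0.2, -0.9]
width: 0.0277
clock: 19.2
position: [0.4231, 0.2278, 0.0685]
ee_rot: [-0.013, 0.707, -0.012, -0.707]
contact_force: [-0.5, 0.4, -1.3]
width: 0.0279
```

```bash
python3 -m creep '{"delta_pos":[[0.1,0,0],[0.15,0,0]],"dr":[[0,0,0],[0,0,0]]}'
python3 -m creep '{"delta_pos":[[0,0,0],[0,0,0],[0,0,0],[0,0,0],[0,0,0],[-3,0,0],[-7,0,0],[-11,0,0],[-13,0,0],[-13,0,0]],"dr":[[0,0,0],[0,0,0],[0,0,0],[0,0,0],[0,0,0],[0,0,0],[0,0,0],[0,0,0],[0,0,0],[0,0,0]]}' 1
python3 - <<'E'
from h import *
d=get('wrist');tops(wcloud(d),.09,.12,(.38,.47,-.05,.3))
delta([.4287,.1258,.2],np.deg2rad(90))
E
```

```text
clock: 19.4
position: [0.4228, 0.2278, 0.0671]
ee_rot: [-0.013, 0.707, -0.012, -0.707]
contact_force: [-1.3, -0.2, -1.4]
width: 0.0273
clock: 20.4
position: [0.4245, 0.2285, 0.1998]
ee_rot: [-0.013, 0.71, -0.011, -0.704]
contact_force: [0.3, 0.2, 0.5]
width: 0.0856
px [464. 231.] n 3000 z 0.1059 c [428.8 125.3] size [60.3 23. ] long deg 0.3
px [569. 231.] n 3147 z 0.1058 c [426.3  28.8] size [60.8 35.5] long deg 11.3
px [322. 243.] n 3648 z 0.1062 c [423.3 226.8] size [59.2 27.6] long deg -2.3
d cm [-0.23 10.19 -0.91] dr [-0.035 -0.003  0.001] q6 1.96 n>= 2.0
```

Mid is standing upright on the board. Thin goes in again, this time for good.

```bash
python3 -m creep '{"delta_pos":[[0,3,-0.5],[0,7,-0.9],[0,10.2,-0.9],[0,10.2,-0.9],[0,10.2,-0.9],[3,10.2,-0.9],[7,10.2,-0.9],[11,10.2,-0.9],[12.8,10.2,-0.9],[13.0,10.2,-0.9]],"dr":[[-0.01,0,0],[-0.02,0,0],[-0.035,0,0],[-0.035,0,0],[-0.035,0,0],[-0.035,0,0],[-0.035,0,0],[-0.035,0,0],[-0.035,0,0],[-0.035,0,0]]}' 1
python3 -m creep '{"delta_pos":[[0,0,0],[0,0,0],[0,0,0],[0,0,0],[0,0,0],[0,0,0],[0,0,0],[0,0,0],[0,0,0],[0,0,0]],"dr":[[0,0,0],[0,0,0],[0,0,0],[0,0,0],[0,0,0],[0,0,0],[0,0,0],[0,0,0],[0,0,0],[0,0,0]]}' -1 30
python3 -m creep '{"delta_pos":[[-2,0,0],[-5,0,0],[-9,0,0],[-12,0,0],[-12,0,0]],"dr":[[0,0,0],[0,0,0],[0,0,0],[0,0,0],[0,0,0]]}'
python3 - <<'E'
from h import *
delta([.6412,.2417,.185],np.deg2rad(90-2.98))
E
```

```text
clock: 21.45
position: [0.425, 0.1261, 0.0636]
ee_rot: [-0.001, -0.704, -0.0, 0.71]
contact_force: [-0.1, -0.1, 0.2]
width: 0.0852
clock: 22.45
position: [0.4285, 0.1255, 0.0675]
ee_rot: [-0.0, 0.708, -0.0, -0.706]
contact_force: [-0.5, 0.4, 6.3]
width: 0.022
clock: 22.95
position: [0.4307, 0.1257, 0.1906]
ee_rot: [-0.001, 0.71, 0.0, -0.704]
contact_force: [0.6, -0.1, -1.0]
width: 0.0219
d cm [  0.76 -11.61 -21.04] dr [ 0.052 -0.009  0.001] q6 1.7 n>= 4.8
```

```bash
python3 -m creep '{"delta_pos":[[0,-2,-4],[0,-4,-8],[0,-6.5,-12],[0,-9,-16],[0,-11,-20],[0,-11.6,-21.2],[0,-11.6,-21.2],[3,-11.6,-21.2],[6.5,-11.6,-21.2],[6.5,-11.6,-21.2]],"dr":[[0,0,0],[0.02,0,0],[0.04,0,0],[0.052,0,0],[0.052,0,0],[0.052,0,0],[0.052,0,0],[0.052,0,0],[0.052,0,0],[0.052,0,0]]}'
python3 -m creep '{"delta_pos":[[0,0,0],[0,0,0],[0,0,0],[0,0,0]],"dr":[[0,0,0],[0,0,0],[0,0,0],[0,0,0]]}'
python3 - <<'E'
from h import *
d=get('wrist');s,p,r=st();print(p,s['qpos'].round(2));gapcheck(d,.022)
E
```

```text
clock: 23.95
position: [0.6341, 0.2394, 0.1157]
ee_rot: [0.017, -0.702, 0.02, 0.712]
contact_force: [-0.9, -0.3, -1.2]
width: 0.0217
clock: 24.35
position: [0.6406, 0.2415, 0.1233]
ee_rot: [-0.019, 0.708, -0.018, -0.706]
contact_force: [-0.2, 0.1, -0.2]
width: 0.0218
[0.64036077 0.24145841 0.12295058] [ 0.26  0.51  1.41 -0.    1.22  1.88]
block z 0.068 XL 0.6572 YL [0.2636 0.2839] mid 0.2738
block z 0.083 XL 0.6573 YL [0.2637 0.2845] mid 0.2741
block z 0.098 XL 0.6573 YL [0.2636 0.2844] mid 0.274
block z 0.113 XL 0.6572 YL [0.2633 0.2842] mid 0.2737
block z 0.128 XL 0.6572 YL [0.2634 0.2841] mid 0.2738
block z 0.143 XL 0.6573 YL [0.2633 0.2842] mid 0.2737
plate 758 [0.2499 0.2559 0.2614] slicer 239 0.2867
```

```bash
python3 -m creep '{"delta_pos":[[0.7,0,-0.1],[1.4,0,-0.1],[2.1,0,-0.1],[2.8,0,-0.1],[3.5,0,-0.1],[4.2,0,-0.1],[5,0,-0.1],[5.8,0,-0.1],[6.5,0,-0.1],[6.7,0,-0.1]],"dr":[[0,0,0],[0,0,0],[0,0,0],[0,0,0],[0,0,0],[0,0,0],[0,0,0],[0,0,0],[0,0,0],[0,0,0]]}'
python3 -m creep '{"delta_pos":[[0,0,0],[0,0,0],[0.1,0,0],[0.1,0,0]],"dr":[[0,0,0],[0,0,0],[0,0,0],[0,0,0]]}'
python3 -m creep '{"delta_pos":[[0,0,0],[0,0,0],[0,0,0],[0,0,0],[0,0,0],[0,0,0],[-3,0,0],[-7,0,0],[-12,0,0],[-16,0,0]],"dr":[[0,0,0],[0,0,0],[0,0,0],[0,0,0],[0,0,0],[0,0,0],[0,0,0],[0,0,0],[0,0,0],[0,0,0]]}' 1
python3 -m creep '{"delta_pos":[[-4,0,0],[-6,0,0],[-6,0,0]],"dr":[[0,0,0],[0,0,0],[0,0,0]]}'
python3 - <<'E'
from h import *
d=get('wrist');P=wcloud(d);tops(P,.06,.14,(.38,.70,-.1,.275));tops(P,.088,.10,(.58,.70,.2,.3));print(st()[1])
s=get('scene');P=cloud(s)
tops(P,.074,.084,(.3,.75,-.65,.0))
E
```

```text
clock: 25.4
position: [0.6407, 0.2414, 0.0552]
ee_rot: [0.018, -0.707, 0.018, 0.707]
contact_force: [-4.0, -0.2, 14.0]
width: 0.0217
clock: 25.8
position: [0.6407, 0.2414, 0.0553]
ee_rot: [-0.018, 0.707, -0.018, -0.707]
contact_force: [-3.1, -0.7, 9.1]
width: 0.0217
clock: 26.8
position: [0.6412, 0.2414, 0.2163]
ee_rot: [-0.019, 0.708, -0.018, -0.706]
contact_force: [1.1, 0.5, 0.2]
width: 0.0853
clock: 27.1
position: [0.6425, 0.2418, 0.278]
ee_rot: [-0.019, 0.71, -0.018, -0.704]
contact_force: [0.2, 0.1, 0.3]
width: 0.0849
px [321. 217.] n 1689 z 0.0942 c [641.3 240.8] size [60.2 22. ] long deg -2.6
px [343. 387.] n 735 z 0.0898 c [443.1 225.7] size [28.1 22.5] long deg 88.0
px [321. 219.] n 1598 z 0.0942 c [641.  240.5] size [59.5 22.1] long deg -3.3
[0.64139542 0.24143607 0.27510419]
px [216. 219.] n 83 z 0.0803 c [ 363.9 -232.4] size [33.9 26.6] long deg -51.1
px [224. 252.] n 372 z 0.0789 c [ 470.7 -254.8] size [58.1 57.7] long deg -40.1
px [252. 286.] n 444 z 0.0792 c [ 591.2 -238.6] size [59.4 57.2] long deg -24.9
px [184. 306.] n 469 z 0.0791 c [ 563.6 -392.8] size [58.5 57.4] long deg 55.2
px [139. 321.] n 490 z 0.0792 c [ 551.5 -493.3] size [60.  56.6] long deg -18.0
```

Thin is down in the gap: its top is at 94 mm and it stands upright and released. Next is jar A, the nearer one at about (0.590, −0.240), gripped with the jaws along the lane so it cannot pivot.

```bash
python3 - <<'E'
from h import *
delta([.589,-.240,.2],np.deg2rad(90-2.98))
E
```

```text
d cm [ 7.31 48.32  2.63] dr [-0.  0. -0.] q6 1.88 n>= 9.8
```

```bash
python3 -m creep '{"delta_pos":[[0,4,0.2],[0,9,0.5],[0,14,0.8],[0,19,1],[0,24,1.3],[0,29,1.6],[0,34,1.9],[1,39,2.2],[3,44,2.5],[5,48.3,2.6]],"dr":[[0,0,0],[0,0,0],[0,0,0],[0,0,0],[0,0,0],[0,0,0],[0,0,0],[0,0,0],[0,0,0],[0,0,0]]}' 1
python3 -m creep '{"delta_pos":[[2,0,0],[2.3,0,0],[2.3,0,0],[2.3,0,0]],"dr":[[0,0,0],[0,0,0],[0,0,0],[0,0,0]]}'
python3 - <<'E'
from h import *
d=get('wrist');s,p,r=st();print(p,s['qpos'].round(2));tops(wcloud(d),.074,.084,(.42,.68,-.6,0));save(d['pixels'],'wrist4')
E
```

```text
clock: 28.2
position: [0.5884, -0.2387, 0.2223]
ee_rot: [0.019, -0.706, 0.018, 0.708]
contact_force: [0.8, -0.2, -0.2]
width: 0.0855
clock: 28.6
position: [0.5902, -0.2362, 0.202]
ee_rot: [-0.018, 0.707, -0.018, -0.707]
contact_force: [-0.8, 0.4, 0.1]
width: 0.0852
[ 0.59051405 -0.23618228  0.20263585] [-0.49  0.38  1.42  0.    1.34  1.13]
px [327. 234.] n 4862 z 0.0792 c [ 588.4 -241.9] size [59.3 58.3] long deg -13.9
px [511. 258.] n 3267 z 0.0791 c [ 560.6 -396.2] size [59.5 59. ] long deg 79.8
px [595. 262.] n 2118 z 0.0791 c [ 548.7 -495.7] size [60.2 58.6] long deg 31.5
px [351. 368.] n 3072 z 0.0792 c [ 467.6 -257.7] size [59.2 59.2] long deg -9.7
```

View pics/wrist4.png

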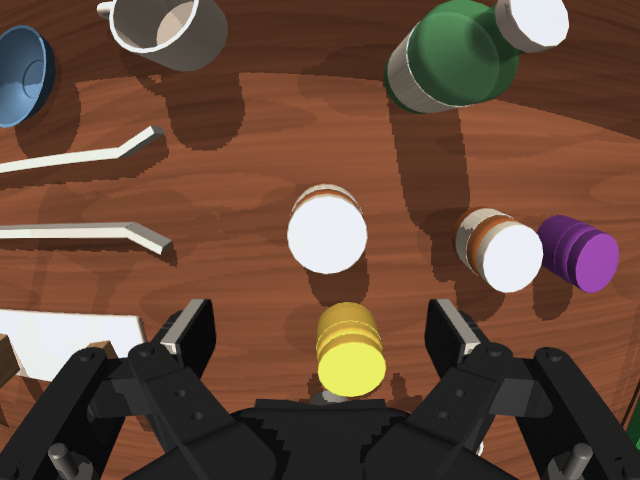

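Wrist view shows jar A (white lid, orange label) at (327,234) and jar B at (511,258). The purple (595,262) and yellow (351,368) look-alikes and the oil bottle (455,60) are to be avoided.

```bash
python3 - <<'E'
from h import *
delta([.5884,-.2419,.024],np.deg2rad(90-2.98))
E
```

```text
d cm [17.86  0.57  0.21] dr [ 0.001 -0.001 -0.001] q6 1.13 n>= 3.6
```

```bash
python3 -m creep '{"delta_pos":[[0,0.57,0.2],[3,0.57,0.2],[6.5,0.57,0.2],[10,0.57,0.2],[13,0.57,0.2],[15.5,0.57,0.2],[17,0.57,0.2],[17.8,0.57,0.2],[17.8,0.57,0.2],[17.8,0.57,0.2]],"dr":[[0,0,0],[0,0,0],[0,0,0],[0,0,0],[0,0,0],[0,0,0],[0,0,0],[0,0,0],[0,0,0],[0,0,0]]}' 1
python3 -m creep '{"delta_pos":[[0,0,0],[0,0,0],[0,0,0],[0,0,0],[0,0,0],[0,0,0],[0,0,0]],"dr":[[0,0,0],[0,0,0],[0,0,0],[0,0,0],[0,0,0],[0,0,0],[0,0,0]]}' -1 20
python3 - <<'E'
from h import *
th=np.deg2rad(2.98)
for YL in(-.12,.05): 
  p=[np.cos(th)*.6286+np.sin(th)*YL,-np.sin(th)*.6286+np.cos(th)*YL,st()[1][2]];print(p);delta(p,np.deg2rad(90-2.98))
d=get('wrist');tops(wcloud(d),.074,.084,(.42,.68,-.6,0))
E
```

```text
clock: 29.65
position: [0.5884, -0.243, 0.0249]
ee_rot: [-0.018, 0.707, -0.019, -0.706]
contact_force: [-0.1, -0.5, 0.9]
width: 0.0852
clock: 30.35
position: [0.5883, -0.2429, 0.0252]
ee_rot: [-0.018, 0.708, -0.019, -0.706]
contact_force: [-0.6, 1.6, 6.0]
width: 0.0614
[np.float64(0.6215114871329468), np.float64(-0.1525169871253465), np.float64(0.025194396234770444)]
d cm [-0.   -9.19 -2.84] dr [-0.    -0.002 -0.001] q6 1.12 n>= 1.9
[np.float64(0.6303493392838845), np.float64(0.017253129118232013), np.float64(0.025194396234770444)]
d cm [-1.000e-02 -2.619e+01 -2.840e+00] dr [-0.    -0.002 -0.001] q6 1.12 n>= 5.3
px [320. 350.] n 17876 z 0.0792 c [ 598.3 -244.2] size [56.7 40.2] long deg 87.2
px [170. 359.] n 2288 z 0.0812 c [ 600.6 -197.5] size [27.9 26.1] long deg 50.3
px [469. 359.] n 2225 z 0.0811 c [ 595.4 -290.6] size [27.7 25.8] long deg -56.1
px [628. 394.] n 1632 z 0.0789 c [ 552.  -376.4] size [53.9 17.1] long deg 24.6
```

```bash
python3 -m creep '{"delta_pos":[[-0.1,-1.2,-0.4],[-0.1,-2.4,-0.8],[-0.1,-3.6,-1.2],[-0.1,-4.8,-1.6],[-0.1,-6,-2],[-0.1,-7.2,-2.4],[-0.1,-8.4,-2.7],[-0.1,-9.2,-2.84],[-0.1,-9.2,-2.84],[-0.1,-9.2,-2.84]],"dr":[[0,0,0],[0,0,0],[0,0,0],[0,0,0],[0,0,0],[0,0,0],[0,0,0],[0,0,0],[0,0,0],[0,0,0]]}'
python3 - <<'E'
from h import *
d=get('wrist');P=wcloud(d);XL,YL=LT(P);s,p,r=st();print(p,LT(p),s['contact_force'],s['width'])
m=(P[...,2]>.074)&(P[...,2]<.084);m[:, :230]=0;m[:,410:]=0
x,y=XL[m],YL[m];print(m.sum(),'lid y mid',(np.percentile(y,.5)+np.percentile(y,99.5))/2,'front x',x.max())
A=np.array([ (x[(y>a)&(y<a+.003)].max(),a+.0015) for a in np.arange(y.min()+.008,y.max()-.01,.003)])
from scipy.optimize import least_squares
f=least_squares(lambda c:np.hypot(A[:,0]-c[0],A[:,1]-c[1])-c[2],[x.max()-.03,y.mean(),.03]);print('circle',f.x,abs(f.fun).max())
E
```

```text
clock: 31.4
position: [0.6219, -0.1501, 0.0252]
ee_rot: [-0.019, 0.708, -0.018, -0.706]
contact_force: [0.4, 2.2, 5.6]
width: 0.0615
[ 0.62192535 -0.15010429  0.02524116] (np.float64(0.6288878754775915), np.float64(-0.11756905293717837)) [1.41401869 1.86042543 4.86864776] 0.06118498724209332
17670 lid y mid -0.11822702134081407 front x 0.6589376345571052
circle [ 0.62695265 -0.11813349  0.03200587] 0.00022315480102337582
```

```bash
python3 -m creep '{"delta_pos":[[0,-1.5,0],[0,-3,0],[0,-4.5,0],[0,-6,0],[0,-7.5,0],[0,-9,0],[0,-10.5,0],[0,-12,0],[0,-13.5,0],[0,-15,0]],"dr":[[0,0,0],[0,0,0],[0,0,0],[0,0,0],[0,0,0],[0,0,0],[0,0,0],[0,0,0],[0,0,0],[0,0,0]]}'
python3 -m creep '{"delta_pos":[[0,-1.5,0],[0,-3,0],[0,-4.5,0],[0,-6,0],[0,-7.5,0],[0,-9,0],[0,-10.5,0],[0,-12,0],[0,-13.5,0],[0,-14.4,0]],"dr":[[0,0,0],[0,0,0],[0,0,0],[0,0,0],[0,0,0],[0,0,0],[0,0,0],[0,0,0],[0,0,0],[0,0,0]]}'
python3 - <<'E'
from h import *
s,p,r=st();print(p,LT(p),s['contact_force'],s['width'])
E
```

```text
clock: 32.45
position: [0.6287, -0.0013, 0.0252]
ee_rot: [-0.018, 0.707, -0.019, -0.707]
contact_force: [0.5, -3.9, 5.6]
width: 0.0614
clock: 33.45
position: [0.6356, 0.1429, 0.0252]
ee_rot: [0.018, -0.707, 0.018, 0.707]
contact_force: [0.7, -4.8, 6.3]
width: 0.0614
[0.63555126 0.14289961 0.02519284] (np.float64(0.6272628612617946), np.float64(0.17574701070535806)) [ 0.73146526 -4.80283348  6.31776905] 0.06137191618691494
```

```bash
python3 -m creep '{"delta_pos":[[0,0,0],[0,0,0],[0,0,0],[0,0,0],[-1.5,0,0],[-4,0,0],[-7,0,0],[-10,0,0],[-12,0,0],[-12,0,0]],"dr":[[0,0,0],[0,0,0],[0,0,0],[0,0,0],[0,0,0],[0,0,0],[0,0,0],[0,0,0],[0,0,0],[0,0,0]]}' 1
python3 -m creep '{"delta_pos":[[0,2,0],[0,5,0],[0,6.5,0],[0,6.5,0],[2,6.5,0],[5,6.5,0],[8,6.5,0],[10,6.5,0],[10,6.5,0],[10,6.5,0]],"dr":[[0,0,0],[0,0,0],[0,0,0],[0,0,0],[0,0,0],[0,0,0],[0,0,0],[0,0,0],[0,0,0],[0,0,0]]}' -1 20
python3 - <<'E'
from h import *
s,p,r=st();print(p,LT(p),s['contact_force'],s['width'])
th=np.deg2rad(2.98);YL=.172
delta([np.cos(th)*.6286+np.sin(th)*YL,-np.sin(th)*.6286+np.cos(th)*YL,.045],np.deg2rad(90-2.98))
E
```

```text
clock: 34.45
position: [0.6381, 0.1413, 0.1482]
ee_rot: [-0.019, 0.709, -0.018, -0.705]
contact_force: [-0.2, 0.9, 1.3]
width: 0.0858
clock: 35.45
position: [0.6327, 0.0772, 0.0445]
ee_rot: [0.019, -0.707, 0.018, 0.707]
contact_force: [0.4, -0.6, -0.4]
width: 0.0
[0.63272974 0.07718667 0.04451165] (np.float64(0.627861398785001), np.float64(0.10997625093191041)) [ 0.42193048 -0.55031603 -0.38158131] 5.61951032989244e-06
d cm [-0.05 -6.2  -0.07] dr [-0.     0.001  0.   ] q6 1.63 n>= 1.2
```

```bash
python3 -m creep '{"delta_pos":[[0,-1,0],[0,-2,0],[0,-2.8,0],[0,-3.5,0],[0,-4.2,0],[0,-4.8,0],[0,-5.2,0],[0,-5.6,0],[0,-5.9,0],[0,-5.9,0]],"dr":[[0,0,0],[0,0,0],[0,0,0],[0,0,0],[0,0,0],[0,0,0],[0,0,0],[0,0,0],[0,0,0],[0,0,0]]}'
python3 -m creep '{"delta_pos":[[0,-0.15,0],[0,-0.3,0],[0,-0.3,0]],"dr":[[0,0,0],[0,0,0],[0,0,0]]}'
python3 - <<'E'
from h import *
d=get('wrist');s,p,r=st();print(p,LT(p),s['contact_force']);P=wcloud(d);XL,YL=LT(P)
m=(P[...,2]>.074)&(P[...,2]<.084)&(YL>.16)&(YL<.26)&(abs(XL-.6286)<.04);print(m.sum(),'lid YL',np.percentile(YL[m],[.5,99.5])-.117,'x',np.percentile(XL[m],[.5,99.5])-.6286)
E
```

```text
clock: 36.45
position: [0.6357, 0.1358, 0.0446]
ee_rot: [0.019, -0.707, 0.018, 0.707]
contact_force: [0.8, -1.5, -0.4]
width: -0.0001
clock: 36.75
position: [0.6359, 0.1384, 0.0447]
ee_rot: [0.018, -0.707, 0.018, 0.707]
contact_force: [0.1, -0.7, -0.3]
width: -0.0001
[0.6358514  0.13832574 0.04467131] (np.float64(0.6278003738830551), np.float64(0.17119493197723978)) [-0.16732009 -0.83095272  0.18996323]
11769 lid YL [0.04822685 0.12649685] x [-0.02308617  0.02734466]
```

```bash
python3 -m creep '{"delta_pos":[[0,-0.15,0],[0,-0.3,0],[0,-0.3,0]],"dr":[[0,0,0],[0,0,0],[0,0,0]]}'
python3 -m creep '{"delta_pos":[[0,-0.1,0],[0,-0.2,0],[0,-0.2,0]],"dr":[[0,0,0],[0,0,0],[0,0,0]]}'
python3 - <<'E'
from h import *
d=get('wrist');s,p,r=st();print(p,LT(p),s['contact_force']);P=wcloud(d);XL,YL=LT(P)
m=(P[...,2]>.074)&(P[...,2]<.084)&(YL>.19)&(YL<.26)&(abs(XL-.6286)<.04);print(m.sum(),'lid YL',np.percentile(YL[m],[.5,99.5])-.117,'x',np.percentile(XL[m],[.5,99.5])-.6286)
E
```

```text
clock: 37.1
position: [0.636, 0.1415, 0.0447]
ee_rot: [0.018, -0.707, 0.018, 0.707]
contact_force: [-0.3, -1.5, 0.5]
width: 0.0001
clock: 37.4
position: [0.6362, 0.1422, 0.0449]
ee_rot: [0.017, -0.707, 0.019, 0.707]
contact_force: [-0.8, -5.1, 2.8]
width: 0.0001
[0.6361728  0.14215811 0.04493217] (np.float64(0.6279221018953326), np.float64(0.1750388234050751)) [-0.63101673 -4.92653171  2.37580508]
10632 lid YL [0.07409674 0.13034147] x [-0.02354307  0.0274685 ]
```

Jar A is against the end plate, with contact felt at 5 N. On to jar B.

```bash
python3 -m creep '{"delta_pos":[[0,1.5,0],[0,3,0],[-2,4,0],[-6,6,0],[-10,9,0],[-14,13,0],[-16,17,0],[-16,22,0.5],[-16,27,1],[-16,32,2]],"dr":[[0,0,0],[0,0,0],[0,0,0],[0,0,0],[0,0,0],[0,0,0],[0,0,0],[0,0,0],[0,0,0],[0,0,0]]}' 1
python3 - <<'E'
from h import *
delta([.560,-.385,.2],np.deg2rad(90-2.98))
E
```

```text
clock: 38.45
position: [0.5997, -0.1754, 0.205]
ee_rot: [-0.019, 0.707, -0.018, -0.706]
contact_force: [1.2, 1.0, -0.1]
width: 0.0853
d cm [ 0.49 21.14  2.86] dr [-0.001 -0.002  0.   ] q6 1.23 n>= 4.3
```

```bash
python3 -m creep '{"delta_pos":[[0,4,1],[0,8,2],[0,13,2.8],[0,17,2.9],[0,20,2.9],[0,21.1,2.9],[0,21.1,2.9],[0,21.1,2.9],[0,21.1,2.9]],"dr":[[0,0,0],[0,0,0],[0,0,0],[0,0,0],[0,0,0],[0,0,0],[0,0,0],[0,0,0],[0,0,0]]}' 1
python3 - <<'E'
from h import *
d=get('wrist');s,p,r=st();print(p,s['qpos'].round(2));tops(wcloud(d),.074,.084,(.42,.68,-.6,0))
delta([.5608,-.3965,.024],np.deg2rad(90-2.98))
E
```

```text
clock: 39.35
position: [0.5603, -0.3803, 0.2049]
ee_rot: [0.018, -0.707, 0.018, 0.707]
contact_force: [0.6, -0.0, 0.5]
width: 0.0856
[ 0.56041691 -0.38028854  0.20501292] [-0.7   0.44  1.31  0.    1.39  0.92]
px [341. 230.] n 4780 z 0.0792 c [ 560.7 -396.8] size [59.2 58.7] long deg -2.4
px [465. 238.] n 3918 z 0.0792 c [ 549.3 -496.1] size [59.  58.8] long deg -57.3
px [163. 321.] n 85 z 0.0793 c [ 488.3 -240.4] size [21.   4.9] long deg -50.0
px [214. 353.] n 116 z 0.0789 c [ 456.9 -283.1] size [28.6  5.2] long deg -26.1
d cm [18.1   1.63 -0.12] dr [ 0.002 -0.     0.001] q6 0.92 n>= 3.6
```

```bash
python3 -m creep '{"delta_pos":[[0,1.6,0],[2,1.6,0],[5,1.6,0],[9,1.6,0],[12,1.6,0],[15,1.6,0],[17,1.6,0],[18,1.6,0],[18,1.6,0],[18,1.6,0]],"dr":[[0,0,0],[0,0,0],[0,0,0],[0,0,0],[0,0,0],[0,0,0],[0,0,0],[0,0,0],[0,0,0],[0,0,0]]}' 1
python3 -m creep '{"delta_pos":[[0,0,0],[0,0,0],[0,0,0],[0,0,0],[0,0,0],[0,0,0],[0,0,0]],"dr":[[0,0,0],[0,0,0],[0,0,0],[0,0,0],[0,0,0],[0,0,0],[0,0,0]]}' -1 20
python3 - <<'E'
from h import *
th=np.deg2rad(2.98);delta([.562,-.25,st()[1][2]],np.deg2rad(90-2.98))
for YL in(-.11,.05): 
  p=[np.cos(th)*.6286+np.sin(th)*YL,-np.sin(th)*.6286+np.cos(th)*YL,st()[1][2]];delta(p,np.deg2rad(90-2.98))
E
```

```text
clock: 40.4
position: [0.56, -0.3988, 0.0255]
ee_rot: [-0.018, 0.707, -0.019, -0.706]
contact_force: [0.3, 0.3, -0.6]
width: 0.0855
clock: 41.1
position: [0.5598, -0.3981, 0.0258]
ee_rot: [-0.018, 0.707, -0.019, -0.706]
contact_force: [-0.1, 2.8, 6.0]
width: 0.0613
d cm [-1.00e-02 -1.48e+01  5.50e-01] dr [-0.    -0.001 -0.   ] q6 0.9 n>= 3.0
d cm [ -0.   -25.85  -4.88] dr [-0.    -0.001 -0.   ] q6 0.9 n>= 5.3
d cm [-1.000e-02 -4.185e+01 -4.880e+00] dr [-0.    -0.001 -0.   ] q6 0.9 n>= 8.4
```

```bash
python3 -m creep '{"delta_pos":[[-0.1,-1.5,0.1],[-0.1,-3,0.2],[-0.1,-4.5,0.3],[-0.1,-6,0.4],[-0.1,-7.5,0.5],[-0.1,-9,0.5],[-0.1,-10.5,0.5],[-0.1,-12,0.5],[-0.1,-13.5,0.5],[-0.1,-14.8,0.4]],"dr":[[0,0,0],[0,0,0],[0,0,0],[0,0,0],[0,0,0],[0,0,0],[0,0,0],[0,0,0],[0,0,0],[0,0,0]]}'
python3 -m creep '{"delta_pos":[[0,-1.2,-0.6],[0,-2.4,-1.2],[0,-3.6,-1.8],[0,-4.8,-2.4],[0,-6,-3],[0,-7.2,-3.7],[0,-8.4,-4.3],[0,-9.6,-4.9],[0,-11,-5.3],[0,-11,-5.3]],"dr":[[0,0,0],[0,0,0],[0,0,0],[0,0,0],[0,0,0],[0,0,0],[0,0,0],[0,0,0],[0,0,0],[0,0,0]]}'
python3 - <<'E'
from h import *
d=get('wrist');P=wcloud(d);XL,YL=LT(P);s,p,r=st();print(p,LT(p),s['contact_force'],s['width'])
m=(P[...,2]>.074)&(P[...,2]<.084);m[:, :230]=0;m[:,410:]=0
print('front x',XL[m].max(),'center ~',XL[m].max()-.0298)
E
```

```text
clock: 42.1
position: [0.5629, -0.2487, 0.0258]
ee_rot: [0.018, -0.707, 0.018, 0.707]
contact_force: [-0.1, -2.6, 1.0]
width: 0.0613
clock: 43.1
position: [0.6231, -0.14, 0.0258]
ee_rot: [-0.019, 0.708, -0.017, -0.706]
contact_force: [0.9, 4.1, 3.3]
width: 0.0614
[ 0.62282548 -0.14051925  0.02583135] (np.float64(0.6292884803664676), np.float64(-0.10795017421082567)) [2.58047299 2.5894949  3.20528948] 0.06166854542629245
front x 0.6605188857601036 center ~ 0.6307188857601036
```

```bash
python3 -m creep '{"delta_pos":[[0,-1.2,0.15],[0,-2.6,0.15],[0,-4,0.15],[0,-5.5,0.15],[0,-7,0.15],[0,-8.5,0.15],[0,-10,0.15],[0,-11.5,0.15],[0,-13,0.15],[0,-14,0.15]],"dr":[[0,0,0],[0,0,0],[0,0,0],[0,0,0],[0,0,0],[0,0,0],[0,0,0],[0,0,0],[0,0,0],[0,0,0]]}'
python3 -m creep '{"delta_pos":[[0,-1.5,0],[0,-3,0],[0,-4.5,0],[0,-6,0],[0,-7.3,0],[0,-8,0],[0,-8,0],[0,-8,0]],"dr":[[0,0,0],[0,0,0],[0,0,0],[0,0,0],[0,0,0],[0,0,0],[0,0,0],[0,0,0]]}'
python3 -m creep '{"delta_pos":[[0,0,0],[0,0,0],[0,0,0],[0,0,0],[0,0,0],[-1.5,0,0],[-4,0,0],[-8,0,0],[-12,0,0],[-16,0,0]],"dr":[[0,0,0],[0,0,0],[0,0,0],[0,0,0],[0,0,0],[0,0,0],[0,0,0],[0,0,0],[0,0,0],[0,0,0]]}' 1
python3 -m creep '{"delta_pos":[[-4,0,0],[-9,0,0],[-14,0,0],[-14,0,0],[-14,0,0]],"dr":[[0,0,0],[0,0,0],[0,0,0],[0,0,0],[0,0,0]]}' 1
python3 - <<'E'
from h import *
d=get('wrist');P=wcloud(d);print(st()[1])
tops(P,.074,.084,(.42,.70,-.6,.3));tops(P,.09,.12,(.38,.70,-.1,.265))
for n in('top','scene'):
  s=get(n);print(n);tops(cloud(s),.074,.084,(.3,.75,-.65,.25),minn=100);tops(cloud(s),.088,.12,(.38,.70,-.1,.275),minn=100);save(s['pixels'],n+'_end')
save(d['pixels'],'wrist_end')
th=np.deg2rad(2.98)
E
```

```text
clock: 44.15
position: [0.6275, -0.0016, 0.0258]
ee_rot: [0.018, -0.707, 0.018, 0.707]
contact_force: [-1.2, -4.4, 3.6]
width: 0.0616
clock: 44.95
position: [0.6317, 0.0788, 0.0258]
ee_rot: [-0.02, 0.707, -0.018, -0.707]
contact_force: [0.4, 4.2, 3.4]
width: 0.0616
clock: 45.95
position: [0.6313, 0.0766, 0.1871]
ee_rot: [0.018, -0.707, 0.019, 0.707]
contact_force: [0.3, 1.2, -0.1]
width: 0.0853
clock: 46.45
position: [0.6321, 0.0767, 0.3274]
ee_rot: [-0.019, 0.708, -0.019, -0.706]
contact_force: [-0.5, -0.1, -0.1]
width: 0.0853
[0.6312992  0.07667793 0.32534624]
px [318. 204.] n 2388 z 0.0792 c [632.9  77.5] size [59.  57.7] long deg 87.6
px [221. 206.] n 2181 z 0.0792 c [636.8 184.1] size [58.7 58.3] long deg 38.5
px [564. 314.] n 979 z 0.0791 c [ 467.7 -256.5] size [59.1 58.5] long deg -44.6
px [362. 346.] n 107 z 0.0792 c [455.4  33.6] size [33.4  2.4] long deg -76.5
px [169. 208.] n 1015 z 0.0941 c [641.  240.4] size [59.9 23. ] long deg -2.5
px [368. 373.] n 1266 z 0.1061 c [427.1  28.2] size [61.  34.1] long deg 11.8
px [214. 379.] n 638 z 0.1059 c [422.7 223.9] size [61.7 23.8
[... 183 characters left out ...]
9. 262.] n 308 z 0.0799 c [ 467.6 -258.2] size [57.9 55.6] long deg 88.6
px [293. 278.] n 292 z 0.1072 c [426.9  26.9] size [59.7 33.7] long deg 11.5
scene
px [418. 229.] n 352 z 0.0793 c [640.7 188.5] size [60.1 57.4] long deg -68.9
px [381. 245.] n 373 z 0.0788 c [636.4  80.5] size [61.1 56.3] long deg -78.0
px [224. 252.] n 377 z 0.0789 c [ 470.5 -255.5] size [60.4 54.9] long deg -24.3
px [139. 321.] n 498 z 0.079 c [ 552.1 -492.9] size [60.4 56.7] long deg -15.7
px [385. 166.] n 246 z 0.1045 c [427.6 228.3] size [60.2 30.1] long deg -3.8
px [320. 193.] n 325 z 0.1047 c [429.1  30.3] size [65.  36.5] long deg 11.1
px [438. 218.] n 187 z 0.094 c [644.2 242.3] size [63.3 25.1] long deg -4.4
```

View pics/wrist_end.png

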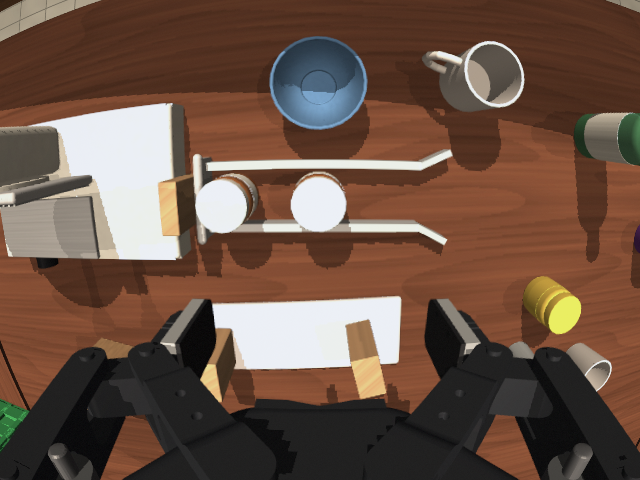

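View pics/scene_end.png

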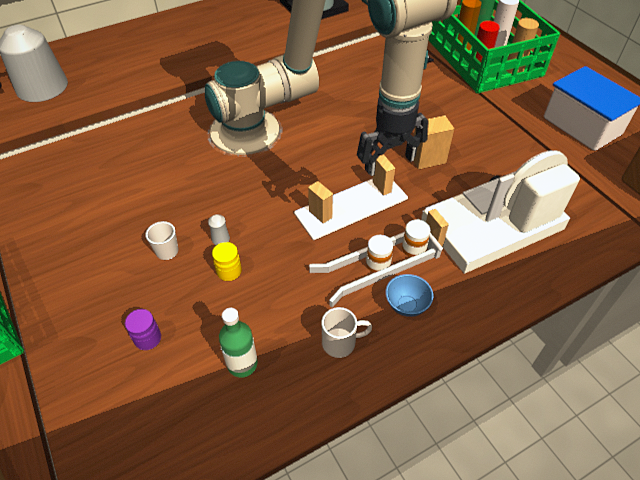

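Final views: jar A (226,205) and jar B (318,203) stand between the rails, and thin (176,207) stands in the gap. Mid (218,365) and thick (365,360) are on the board, and nothing else has moved.

```bash
python3 -c "
from rig import manip
print(manip.sign_off())"
```

```text
the job is handed in; nothing more can be done
None
```

The job is finished and handed in at about 47 s of the 210 s allowed; the sign-off gave no verdict.

- **Gap:** it measured about 25.5 mm. The thin block (22 mm) went fully down. The mid block (28 mm), centred on the gap, stopped on its mouth with its underside about 42 mm up, at 16 N. I put mid back on the board and left thin standing in the gap, released. I did not try thick (34 mm), because mid already failed to fit.
- **Jars:** only two of the four were there. I dragged each along the worktop with the jaws lengthwise to the lane, and pushed the first against the end plate with shut fingers until contact at about 5 N.
- **Last checks, wrist camera, lane frame:**
  - The first jar is at y ≈ 100 mm, x ≈ −2 mm.
  - The second jar is at y ≈ −7 mm, x ≈ 0.
  - Both lids are level at 79 mm.
  - Thin's top is at 94 mm.
  - Mid and thick are upright on the board, tops at 106 mm.
- **Disagreement between views:** the scene camera put things up to 4 mm from the wrist camera's positions, within calibration. The final top view saw only part of the first jar's lid and not the second's, because the arm was in the way. No check failed.
- **Other things:** the remaining kitchen things and the purple and yellow look-alikes looked unmoved. I measured only the look-alikes (within about 2 mm) and judged the rest by eye.

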